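# Find the full-bore sleeve with the plug gauge and fit it to the calibration manifold

### The job

Only one of the three brass sleeves in the blue rack still has its full bore. Try the plug gauge in the sleeves, pressing lightly and never forcing it, until it goes all the way home in one; put the gauge back in its wooden stand and fit the sleeve that passed down fully home on the manifold's free spigot. The two rejects stay standing in the rack; leave the other things on the bench alone.

Things in the scene. Friction and masses are not known exactly. Their poses are not given: they have to be found in the camera images.
- sleeve_1_center (a point): Centre of brass sleeve 1 of 3 (half-way up; z along its axis). All look alike: round, 30 mm across (29 to 31), 36 mm tall, 155 to 215 g, standing loosely upright in the rack. One has a 13.6 mm bore right through; in the other two it narrows to 7 mm at 16 mm below the top rim (10 mm from the lower end). Which one changes every time, whatever its name, and cannot be seen from afar.
- sleeve_2_center (a point): Centre of brass sleeve 2 of 3 (half-way up; z along its axis). All look alike: round, 30 mm across (29 to 31), 36 mm tall, 155 to 215 g, standing loosely upright in the rack. One has a 13.6 mm bore right through; in the other two it narrows to 7 mm at 16 mm below the top rim (10 mm from the lower end). Which one changes every time, whatever its name, and cannot be seen from afar.
- sleeve_3_center (a point): Centre of brass sleeve 3 of 3 (half-way up; z along its axis). All look alike: round, 30 mm across (29 to 31), 36 mm tall, 155 to 215 g, standing loosely upright in the rack. One has a 13.6 mm bore right through; in the other two it narrows to 7 mm at 16 mm below the top rim (10 mm from the lower end). Which one changes every time, whatever its name, and cannot be seen from afar.
- rack: Blue plastic rack, 56 x 190 x 20 mm, fixed to the bench; origin at the centre of its underside, its long side along its y. Three round nests, 35 mm across and 8 mm deep, at y = -60, 0 and +60 mm; the sleeves stand in them with their feet 12 mm above the bench, so they protrude 28 mm above the rack and have about 2 mm of play sideways. A sleeve must never be pressed on it with more than 40 N by the gauge.
- gauge_grip (a point): Middle of the plug gauge's hexagonal aluminium handle (18 mm across flats, 50 mm tall, green band), 55 mm above the tip of the pin; the gauge stands upright at the start. z runs up along the gauge; flats face along its x axis and every 60 degrees from it. Whole gauge 80 mm long, 110 g.
- gauge_tip (a point): Lower end of the gauge's steel pin, on its axis. The pin is 12 mm in diameter and 30 mm long with a small chamfer; the handle's shoulder above it rests on the sleeve's top rim when the gauge is home.
- stand_hole (a point): Centre of the hole's mouth on top of the square wooden gauge stand (70 x 70 x 36 mm, fixed). The hole is 15 mm across and 33 mm deep; the gauge stands in it pin down, its shoulder on the stand's top (its tip then 30 mm below this point).
- spigot (a point): Foot of the free steel spigot in the middle of the manifold, on its axis: the seat on which a fitted sleeve's lower end rests, 40 mm above the bench. The spigot is 12 mm in diameter and stands 29 mm up from here, its tip chamfered. A sleeve that is home has its centre 18 mm above this point. Either end of the sleeve may be down. z up; y along the manifold.
- manifold: Calibration gas manifold: aluminium bar 50 x 270 mm, top 38 mm above the bench, fixed; origin at the centre of its underside, y along the bar. At y = +90 and -90 mm outlets already fitted with capped sleeves, 86 mm tall over the bench; at y = +122 mm a round pressure gauge up to 105 mm tall; valves on its +x face. It must never be pressed with more than 40 N.
- detector_a: Black handheld gas detector, 125 x 70 x 30 mm, lying on the bench; origin under its centre. To be left alone.
- pen: Pen, 130 mm long, lying on the clipboard; origin under its centre. To be left alone.
- spanner: Steel spanner, 160 mm long, lying on the bench; origin under its centre. To be left alone.
- oring_jar: Small jar with blue cap, 52 mm across, 60 mm tall; origin under its centre. To be left alone.
- dust_cap: Small red plastic cap, 26 mm across, 16 mm tall; origin under its centre. To be left alone.
- gas_can: Small grey gas can, 66 mm across, 182 mm tall, upright; origin under its centre. To be left alone.
Mind the look-alikes: they are no part of the job. Of the things shaped like the part that bears gauge_grip, the aluminium one is meant.

How it is judged:
By the outcome, as a careful person would: the job done as asked, in the order asked, and still so for the second after the job is handed in, with the robot touching nothing.
It also fails if it takes over 67 s, if anything falls off the work surface, if the arm or the gripper's body presses on something with over 40 N, if the wrist force passes 120 N, or if a joint passes its speed limit or range.

### The arm

A 7-joint arm with a two-finger parallel gripper is mounted at the origin on the work surface. World frame = base frame: x ahead of the robot, y to its left, z up, the work surface at z = 0. Lengths are in mm, angles in rad, forces in N, time in s.
With the tool pointing down it reaches from about 400 to 875 mm from the base axis. Payload 4.4 kg.
Tool frame: the origin (TCP) lies at the very end of the fingers, on their centre line; the grasp point (between the pads) lies 19 mm behind it; z points along the fingers, y is the line along which they close (so a half turn about z gives the same grasp; the last joint's range is limited). The gripper opens to 85 mm and grips with 20 to 120 N. Pads are 22 mm wide; open, the fingers measure 114 mm over their backs; the gripper's body (76 mm by 85 mm) begins 54 mm behind the grasp point. The pads swing forward as they close: fully open they stand 13 mm farther back than shut.
Start: joints at [1.068, 0.628, 0.038, 1.517, -0.027, 0.996, -0.02], TCP at [275.006, -588.973, 231.313] pointing down, gripper open.
Joint ranges: [-3.06, 3.06], [-0.37, 2.12], [-1.25, 1.32], [0.18, 2.47], [-1.1, 4.24], [0.23, 1.98], [-2.94, 2.94]. Speed limits (rad/s): [2.57, 2.57, 3.14, 3.14, 3.14, 3.14, 3.14].

### API

Orientations are given as a rotation vector (axis times angle).
In Python, from bench import bot, eyes gives the robot as it stands.
- The arm moves only by the tool send_rows, never from a script. Its argument "series" is a list of rows, each a list of 7 numbers: the shift along the tool's x, y, z in units of 40 mm (1.0 is 40 mm), then the turn, a rotation vector about the tool's x, y, z in units of pi/2 rad (1.0 is pi/2 rad), then the closure, from -1 (fully open) to 1 (shut). A call has 1 to 12 rows; each row shifts and turns the commanded pose from where the row before left it, along the tool's axes as they then stand; what a row does not reach is not made up. A row lasts 1/12 s, in which the tool goes at most 41.7 mm and 7.16 degrees, less where a joint would pass 70% of its speed; a pose out of reach is approached as far as the arm can. A call with a number of a shift or a turn outside -1 to 1 is refused whole. A call with a gripper value outside its range is refused whole. The fingers move at their own pace and stop on an object; "squeeze" is the grip in N (left out, the last holds). Time passes only in rows, so rows that do not move let the fingers close. It gives the time, the measured TCP pose, the force, the opening and the grip force at its end, in the units of the state.
- bot.observe(): the state, without advancing time (a new reading comes with each control period).
- eyes.capture(name): name is "side" or "top"; returns a dict with "img" (480x640x3 uint8, red, green, blue), "depth" (480x640 float32, mm along the optical axis (not along the pixel's ray), 0 where there is no reading), "vertical_fov" (degrees; the focal length in pixels is half the picture's height over the tangent of half this angle, whatever the lens; pixels are square), "cx", "cy" (the principal point, pixels), "position" and "rotation" of the camera in the world. Camera axes: x right, y up, looking along -z (the intrinsics and any distortion apply to the point x, -y, -z); pixel columns grow to the right and rows downward; lengths in mm; the calibration is good to about 2 mm. A picture is of the moment at which its call begins.
- bot.hand_in(): hands the job in; it is judged then, once.
The state is a dict: "time": time; "qpos": joint angles; "qvel": joint speeds; "effort": joint torques, N m; "position": TCP position; "ee_rot": TCP orientation; "ft_force": force on the tool from outside, world axes, zero at the start; "torque": the same for the moment, N m; "finger_gap": finger opening in mm; "grasp_force": force on a finger pad.
Only numpy, scipy, OpenCV 4.12 (cv2) and the standard library are available. Lean on these libraries where they do the work, as an engineer would, in place of code of your own. Each camera call takes 0.05 s, during which the arm holds its last target. There are 200 camera calls.

## Working session

There is one attempt and no reset: what is moved stays moved. The work goes in short steps, Python scripts to look and compute and a tool call to move; the robot and the scene stay as the last step left them, time stands still between calls to the robot, and variables do not carry over. Pictures are saved under pics/ and viewed, at most 10 in all, crops included, and the job is handed in when it is done.

Besides the shell and the picture viewer there is one more tool, called after ">>>" as name(argument=value, ...), one argument or row to a line, values as JSON. send_rows: Moves the arm, as the interface text tells. Shifts and turns lie within -1 to 1; 1 stands for 40 mm of shift or pi/2 rad of turn. Its arguments: {"type":"object","properties":{"series":{"type":"array","items":{"type":"array","items":{"type":"number","minimum":-1,"maximum":1}}},"squeeze":{"type":"number"}},"required":["series"]}

```bash
mkdir -p pics; ls
cat > h.py <<'E'
import numpy as np, cv2
from bench import bot, eyes
def cap(n):
    c=eyes.capture(n); c['f']=240/np.tan(np.radians(c['vertical_fov'])/2); c['R']=np.array(c['rotation']).reshape(3,3) if np.size(c['rotation'])==9 else cv2.Rodrigues(np.array(c['rotation'],float))[0]; c['p']=np.array(c['position'],float); return c
def ray(c,u,v):
    return c['R']@np.array([(u-c['cx'])/c['f'],-(v-c['cy'])/c['f'],-1.])
def onz(c,u,v,z):
    d=ray(c,u,v); return c['p']+d*(z-c['p'][2])/d[2]
def dep(c,u,v): return c['p']+ray(c,u,v)*c['depth'][int(v),int(u)]
def cloud(c):
    v,u=np.mgrid[:480,:640]; d=c['depth']
    P=np.stack([(u-c['cx'])/c['f']*d,-(v-c['cy'])/c['f']*d,-d],-1)
    return P@c['R'].T+c['p']
def proj(c,P):
    q=c['R'].T@(np.array(P)-c['p']); return c['cx']-c['f']*q[0]/q[2], c['cy']+c['f']*q[1]/q[2]
E
python3 - <<'E'
from h import *
for n in('top','side'):
    c=cap(n); cv2.imwrite(f'pics/{n}0.png',c['img'][...,::-1]); print(n,{k:v for k,v in c.items() if k not in('img','depth')})
print(bot.observe())
E
```

```text
pics
top {'vertical_fov': 48.98140650179038, 'cx': 319.65329456026234, 'cy': 238.20927666085055, 'position': array([ 304.95976583,    8.82846044, 1485.04541903]), 'rotation': array([ 0.12428238, -0.119264  , -1.59693631]), 'f': np.float64(526.8584627344986), 'R': array([[-2.91963225e-02,  9.87661334e-01, -1.53859236e-01],
       [-9.99558852e-01, -2.96868379e-02, -8.91070449e-04],
       [-5.44767002e-03,  1.53765345e-01,  9.88092375e-01]]), 'p': array([ 304.95976583,    8.82846044, 1485.04541903])}
side {'vertical_fov': 57.34773587327183, 'cx': 316.14375262994497, 'cy': 244.23903480600478, 'position': array([-10.04795485, 532.56107793, 580.00295946]), 'rotation': array([ 0.47860607, -1.11406377, -2.11827399]), 'f': np.float64(438.8440166173752), 'R': array([[-0.69646326,  0.4017458 , -0.59459166],
       [-0.71756811, -0.3967286 ,  0.57245299],
       [-0.00591093,  0.82535249,  0.56458687]]), 'p': array([-10.04795485, 532.56107793, 580.00295946])}
{'time': 0.1, 'qpos': array([ 1.0681779 ,  0.62927951,  0.03843564,  1.5182568 , -0.02700479,
        0.99631242, -0.02000041]), 'qvel': array([ 1.40346862e-03, -1.52137871e-03, -7.53682840e-04, -3.50530245e-03,
        7.12313055e-06,  3.61737662e-04, -3.37949306e-04]), 'effort': array([ 4.35157417e-03, -5.64533758e+01,  1.23143032e+00, -1.93974245e+01,
        1.14532054e-02,  5.38291672e-03,  4.18191621e-05]), 'position': array([ 274.7845443 , -588.44197474,  230.46769842]), 'ee_rot': array([-3.06530253e+00, -6.80350325e-01,  6.05898155e-04]), 'ft_force': array([ 0.12405301,  0.24496304, -0.32323693]), 'torque': array([-0.05823734, -0.01490947,  0.04603581]), 'grasp_force': 0.0, 'finger_gap': 85.34224470236558}
```

View pics/top0.png

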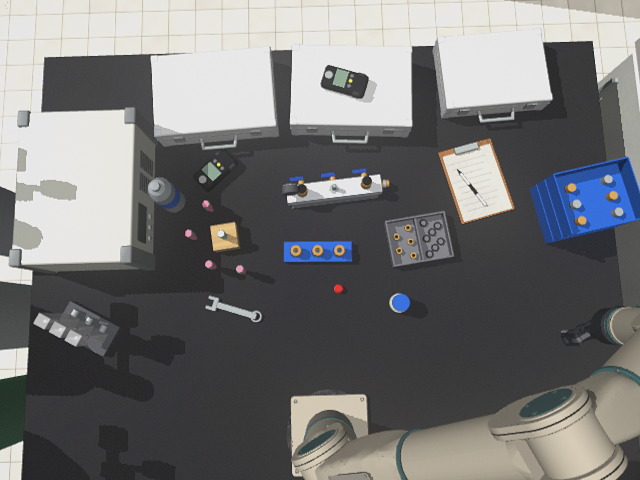

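View pics/side0.png

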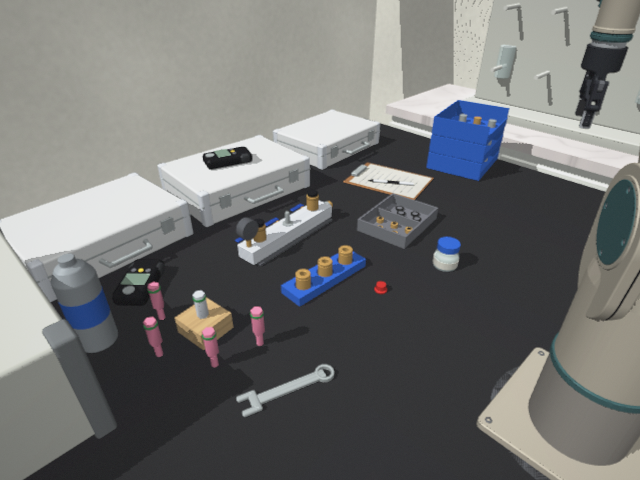

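Top view: the gauge with the aluminium handle is at (222,235) in the wooden stand. Four pink look-alikes stand on the bench at (206,204), (188,233), (208,264) and (239,268). The sleeves in the blue rack are at (296,250), (317,250) and (339,250); the free spigot is at (334,187), between the capped outlets. Only the aluminium one in the stand fits "aluminium, green band". I'll measure and confirm it in a crop.

```bash
cat > m.py <<'E'
from h import *
T=cap('top');S=cap('side')
for n,c in(('top',T),('side',S)):
    P=cloud(c); Z=P[...,2]; hsv=cv2.cvtColor(c['img'],cv2.COLOR_RGB2HSV); H,Sa,V=cv2.split(hsv); ok=c['depth']>0
    def reg(a,b,z0,z1): return ok&(P[...,0]>a[0])&(P[...,0]<b[0])&(P[...,1]>a[1])&(P[...,1]<b[1])&(Z>z0)&(Z<z1)
    def show(lbl,m,rect=False):
        k,l,st,ce=cv2.connectedComponentsWithStats(m.astype(np.uint8))
        for i in range(1,k):
            if st[i,4]>=12:
                q=P[l==i]; print(n,lbl,'px',ce[i].round(1),'n',st[i,4],'mean',q.mean(0).round(1),'ext',np.ptp(q,0).round(1),'mid',((q.max(0)+q.min(0))/2).round(1), (cv2.minAreaRect(q[:,:2].astype(np.float32)) if rect else ''))
    A,B=(350,-250),(800,450)
    show('rack',reg(A,B,15,24)&(H>100)&(H<130)&(Sa>120),True)
    show('sleeve',reg((400,-60),(560,160),43,54))
    show('manif',reg((560,-150),(720,160),34,42),True)
    show('tall',reg((560,-150),(720,160),50,110))
    show('wood',reg((420,200),(560,330),31,41),True)
    show('handle',reg((400,180),(620,420),60,100))
E
python3 - <<'E'
exec(open('m.py').read())
a=cv2.resize(T['img'][150:300,170:370],None,fx=4,fy=4,interpolation=cv2.INTER_CUBIC)
cv2.imwrite('pics/crop1.png',a[...,::-1])
b=cv2.resize(S['img'][170:370,130:390],None,fx=3,fy=3,interpolation=cv2.INTER_CUBIC)
cv2.imwrite('pics/crop2.png',b[...,::-1])
E
```

```text
top rack px [317.2 251.6] n 791 mean [495.2  18.1  20.1] ext [ 59.2 189.2   8.9] mid [495.8  17.2  19.5] ((495.7881164550781, 17.40735626220703), (188.5709228515625, 54.83634948730469), 88.29608154296875)
top sleeve px [295.3 250.4] n 69 mean [496.7  78.1  48.7] ext [27.9 27.8 10.3] mid [497.5  78.8  48.5] 
top sleeve px [317.1 250. ] n 70 mean [496.1  18.2  48.3] ext [27.9 27.7 10.7] mid [495.9  18.4  48.6] 
top sleeve px [338.9 250.2] n 69 mean [493.9 -41.8  48.2] ext [27.7 28.  10.3] mid [494.4 -42.1  48.4] 
top manif px [331.7 175.1] n 17 mean [710.8 -29.3  35.8] ext [18.7 14.3  4.8] mid [707.8 -29.   36.4] ((707.79345703125, -28.947738647460938), (14.268933296203613, 18.675683975219727), 89.96468353271484)
top manif px [325.2 175.6] n 17 mean [709.6 -10.8  36.1] ext [ 9.7 22.7  6. ] mid [710.4 -10.3  37.1] ((709.9716186523438, -10.21622371673584), (22.791019439697266, 9.512373924255371), 87.08555603027344)
top manif px [333.8 189.5] n 950 mean [667.8 -33.7  38.4] ext [ 74.2 248.6   8. ] mid [670.5 -25.3  38. ] ((669.9547729492188, -25.373031616210938), (51.56871032714844, 253.90
[... 2650 characters left out ...]
 mean [456.8 316.4  36.2] ext [16.4 17.1  9.5] mid [460.9 314.8  36. ] ((458.6210632324219, 317.3968200683594), (20.339176177978516, 10.418610572814941), 50.09199905395508)
side handle px [156.2 291.6] n 58 mean [618.6 323.2  71.3] ext [ 4.2 13.  20.6] mid [617.9 323.6  70.4] 
side handle px [199.7 299.4] n 204 mean [539.6 282.1  77.2] ext [22.2 22.2 27.5] mid [543.3 280.3  74.1] 
side handle px [257.  314.5] n 176 mean [443.8 232.8  73.9] ext [21.2 20.4 21.4] mid [446.1 231.3  70.8] 
side handle px [150.9 325.3] n 200 mean [544.  370.5  74. ] ext [22.3 21.2 21.3] mid [547.2 369.8  71.3] 
side handle px [209.  335.2] n 208 mean [459.3 315.6  74.3] ext [21.7 21.3 21.4] mid [461.7 314.3  70.7]
```

View pics/crop2.png

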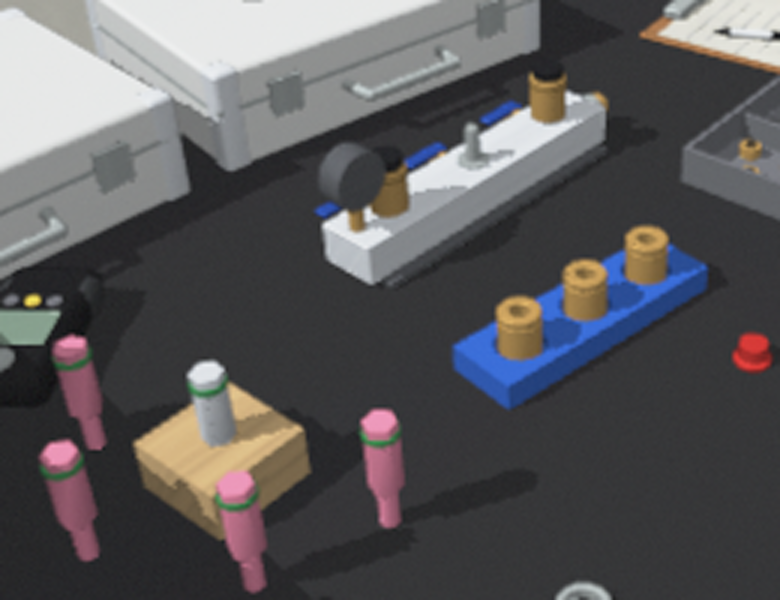

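View pics/crop1.png

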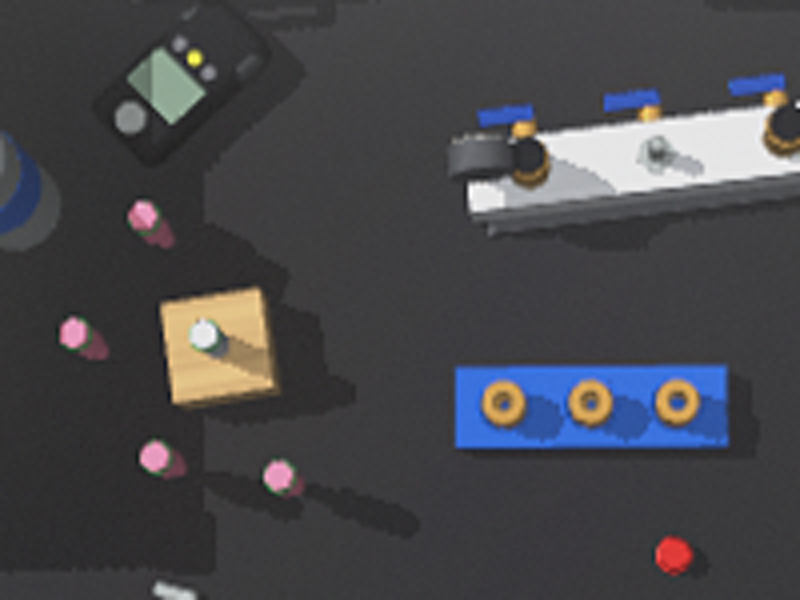

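The crops confirm it: the aluminium gauge with the green band stands in the wooden stand at side px (200,299), and the four pink ones stand directly on the bench. I'll turn the tool so that its y lies along world x, then travel above the gauge at about (542,279).

>>> send_rows(
  series=[
    [0,0,0,0,0,-0.0722,-1],
    [0,0,0,0,0,-0.0722,-1],
    [0,0,0,0,0,-0.0722,-1],
    [0,0,0,0,0,-0.0722,-1],
    [0,0,0,0,0,-0.0722,-1],
    [0,0,0,0,0,-0.0722,-1],
    [0,0,0,0,0,-0.0722,-1],
    [0,0,0,0,0,-0.0722,-1],
    [0,0,0,0,0,-0.0722,-1],
    [0,0,0,0,0,-0.0722,-1],
  ],
)

```text
time: 1.03
position: [274.8, -588.9, 231.0]
ee_rot: [-2.215, -2.227, -0.0]
ft_force: [-0.5, -0.0, -0.2]
finger_gap: 85.2
grasp_force: 0.0
```

>>> send_rows(
  series=[
    [0.5,0.15,0,0,0,0,-1],
    [0.9,0.277,0,0,0,0,-1],
    [0.9,0.277,0,0,0,0,-1],
    [0.9,0.277,0,0,0,0,-1],
    [0.9,0.277,0,0,0,0,-1],
    [0.9,0.277,0,0,0,0,-1],
    [0.9,0.277,0,0,0,0,-1],
    [0.9,0.277,0,0,0,0,-1],
    [0.9,0.277,0,0,0,0,-1],
    [0.9,0.277,0,0,0,0,-1],
    [0.9,0.277,0,0,0,0,-1],
    [0.9,0.277,0,0,0,0,-1],
  ],
)

```text
time: 2.03
position: [403.0, -171.3, 231.5]
ee_rot: [2.221, 2.221, -0.0]
ft_force: [-0.2, -0.3, 0.0]
finger_gap: 85.6
grasp_force: 0.0
```

>>> send_rows(
  series=[
    [0.93,0.289,0,0,0,0,-1],
    [0.93,0.289,0,0,0,0,-1],
    [0.93,0.289,0,0,0,0,-1],
    [0.93,0.289,0,0,0,0,-1],
    [0.93,0.289,0,0,0,0,-1],
    [0.93,0.289,0,0,0,0,-1],
    [0.93,0.289,0,0,0,0,-1],
    [0.93,0.289,0,0,0,0,-1],
    [0.93,0.289,0,0,0,0,-1],
    [0.93,0.289,0,0,0,0,-1],
    [0.93,0.289,0,0,0,0,-1],
    [0.93,0.289,0.5,0,0,0,-1],
  ],
)

```text
time: 3.03
position: [543.4, 275.2, 215.2]
ee_rot: [2.22, 2.22, 0.011]
ft_force: [0.6, 1.2, 1.0]
finger_gap: 85.3
grasp_force: 0.0
```

>>> send_rows(
  series=[
    [0,0,0.5,0,0,0,-1],
    [0,0,0.5,0,0,0,-1],
    [0,0,0,0,0,0,-1],
  ],
)

```text
time: 3.28
position: [538.3, 270.7, 168.1]
ee_rot: [-2.218, -2.222, 0.012]
ft_force: [-0.0, -0.6, -0.7]
finger_gap: 85.3
grasp_force: 0.0
```

Run:
```python
from h import *
from scipy.optimize import least_squares
s=bot.observe(); print(s['time'],s['position'],s['ee_rot'])
Q=[]
for i in range(10):
    c=cap('side'); P=cloud(c)
    m=(c['depth']>0)&(abs(P[...,0]-542)<18)&(abs(P[...,1]-280)<18)&(P[...,2]>44)&(P[...,2]<82)
    Q.append(P[m])
    if i==0:
        print(Q[0].shape)
        cv2.imwrite('pics/s1.png',cv2.resize(c['img'][190:370,100:300],None,fx=4,fy=3.3,interpolation=cv2.INTER_CUBIC)[...,::-1][:600,:800])
Q=np.vstack(Q)[:,:2]
# support-function: hex residual
def res(p,a):
    d=Q-p; k=[np.cos(a+i*np.pi/3)*d[:,0]+np.sin(a+i*np.pi/3)*d[:,1] for i in range(6)]
    return np.max(k,0)-9
for a in range(0,60,5):
    r=least_squares(res,[540,280],args=(np.radians(a),),loss='soft_l1'); print(a,r.cost.round(1),r.x.round(2))
```

```text
3.2833 [538.34771119 270.71477057 168.13489956] [-2.21821942 -2.22170037  0.01204061]
(206, 3)
0 861.8 [543.98 280.09]
5 850.8 [544.  280.1]
10 822.8 [544.01 280.08]
15 767.4 [544.04 280.06]
20 713.2 [544.07 280.04]
25 662.9 [544.1  280.05]
30 643.3 [544.12 280.03]
35 656.7 [544.13 280.03]
40 699.0 [544.1  280.04]
45 763.5 [544.08 280.07]
50 816.3 [544.03 280.06]
55 851.0 [544.01 280.08]
```

View pics/s1.png

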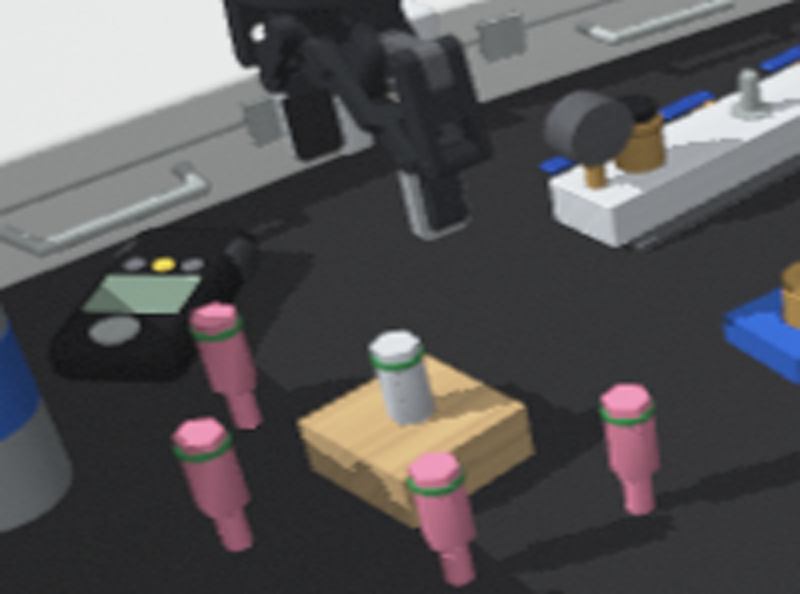

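The fit gives flats at 30° (mod 60) and a gauge centre of about (543.5,278.5). I'll align the jaws to a flat and go down.

>>> send_rows(
  series=[
    [0.195,0.13,0,0,0,0,-1],
    [0,0,0,0,0,-0.0667,-1],
    [0,0,0.2,0,0,-0.0667,-1],
    [0,0,0.4,0,0,-0.0667,-1],
    [0,0,0.4,0,0,-0.0667,-1],
    [0,0,0.4,0,0,-0.0667,-1],
    [0,0,0.4,0,0,0,-1],
    [0,0,0.1,0,0,0,-1],
    [0,0,0,0,0,0,-1],
  ],
)

```text
time: 4.53
position: [545.7, 279.4, 95.1]
ee_rot: [-1.57, -2.72, 0.003]
ft_force: [0.6, 0.6, -1.0]
finger_gap: 85.3
grasp_force: 0.0
```

>>> send_rows(
  series=[
    [0,-0.05,0.4,0,0,0,-1],
    [0,0,0.4,0,0,0,-1],
    [0,0,0.425,0,0,0,-1],
    [0,0,0,0,0,0,-1],
    [0,0,0,0,0,0,0.3],
    [0,0,0,0,0,0,0.6],
    [0,0,0,0,0,0,0.8],
    [0,0,0,0,0,0,1],
    [0,0,0,0,0,0,1],
    [0,0,0,0,0,0,1],
  ],
  squeeze=50,
)

```text
time: 5.37
position: [544.7, 278.5, 48.2]
ee_rot: [1.57, 2.72, 0.001]
ft_force: [-0.9, -0.4, 4.7]
finger_gap: 19.2
grasp_force: 48.5
```

>>> send_rows(
  series=[
    [0,0,0,0,0,0,1],
    [0,0,-0.1,0,0,0,1],
    [0,0,-0.3,0,0,0,1],
    [0,0,-0.4,0,0,0,1],
    [0,0,-0.4,0,0,0,1],
    [0,0,-0.2,0,0,0,1],
    [0,0,0,0,0,0,1],
  ],
)

```text
time: 5.95
position: [545.7, 279.3, 105.7]
ee_rot: [1.57, 2.719, 0.006]
ft_force: [0.0, 0.6, -1.0]
finger_gap: 18.9
grasp_force: 48.8
```

```bash
cat > g.py <<'E'
from h import *
s=bot.observe(); t=s['position']; print(s['time'],t.round(1),s['ee_rot'].round(3),s['ft_force'].round(1),s['torque'].round(2),round(s['finger_gap'],1))
# pin of held gauge in both views: crop around the expected tip
E
python3 - <<'E'
from g import *
c=cap('side'); d=cap('top')
u,v=map(int,proj(c,t)); a=cv2.resize(c['img'][v-45:v+45,u-60:u+60],None,fx=6,fy=6,interpolation=cv2.INTER_CUBIC)
print(u,v); cv2.imwrite('pics/g1.png',a[...,::-1])
E
```

```text
5.95 [545.7 279.3 105.7] [1.57  2.719 0.006] [ 0.   0.6 -1. ] [-0.03 -0.03 -0.01] 18.9
196 284
```

View pics/g1.png

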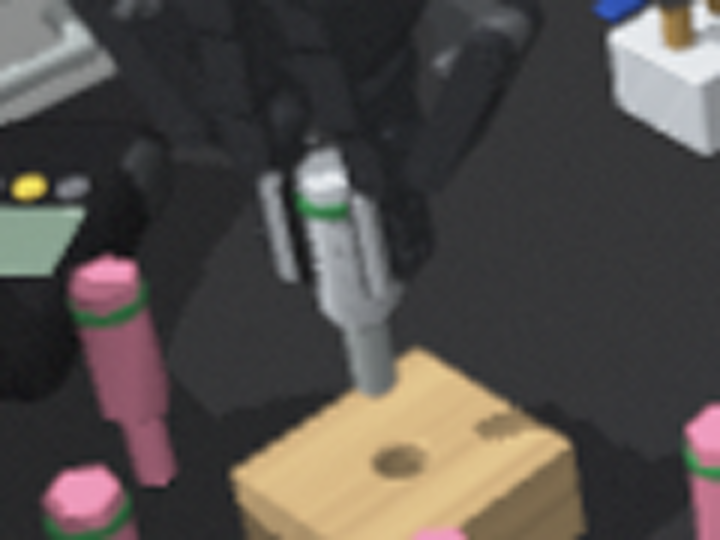

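The gauge is held upright. The side view shows the pin tip at about (198.5,303.7) and the stand hole at (202.3,315.8).

Run:
```python
from g import *
c=cap('side')
tip=onz(c,198.5,303,t[2]-42.2); hole=onz(c,202.3,315.8,36)
print('tip',tip,'bias',tip-t,'hole',hole,'holecorr',hole-tip+t)
b=(tip-t)[:2]
for u,v in((303,274),(325,261.4),(345.4,250)): 
    p=onz(c,u,v,48); print(u,v,p.round(1),(p[:2]-b).round(1))
for s in(c,cap('top')):
    P=cloud(s); H=cv2.cvtColor(s['img'],cv2.COLOR_RGB2HSV)
    m=(s['depth']>0)&(abs(P[...,0]-495)<28)&(P[...,1]>-60)&(P[...,1]<105)&(P[...,2]>25)&(P[...,2]<60)&(H[...,0]>8)&(H[...,0]<28)&(H[...,1]>90)
    k,l,st,ce=cv2.connectedComponentsWithStats(m.astype(np.uint8))
    for i in range(1,k):
        if st[i,4]>30:
            # rim: fit of top edge - ellipse of points above z 45
            q=np.argwhere((l==i)&(P[...,2]>42.5))[:,::-1]; e=cv2.minAreaRect(q.astype(np.float32)); print(st[i],e[0],onz(s,*e[0],48).round(1))
            d=np.argwhere((l==i)&(H[...,2]<0.55*np.percentile(H[...,2][l==i],80)));
```

```text
6.05 [544.5 278.3 103.5] [1.57  2.721 0.   ] [-0.1 -1.  -0.7] [-0.02  0.05 -0.06] 19.5
tip [550.26825942 280.73337279  61.26702463] bias [  5.77514155   2.47151769 -42.2       ] hole [543.40091519 281.77770729  36.        ] holecorr [537.62577364 279.30618961  78.2       ]
303 274 [494.4  83.2  48. ] [488.6  80.7]
325 261.4 [493.3  23.3  48. ] [487.5  20.9]
345.4 250 [491.5 -35.7  48. ] [485.8 -38.2]
[339 246  14  16 190] (345.5, 250.5) [490.1 -34.5  48. ]
[318 257  14  17 206] (324.5, 262.0) [492.6  25.5  48. ]
[296 269  14  19 222] (302.5, 274.0) [495.   83.9  48. ]
[313 245  10  11  81] (317.5, 250.0) [496.1  17.   48. ]
[334 245  11  11  75] (339.0000305175781, 250.00003051757812) [494.3 -42.1  48. ]
```

```bash
cat > g.py <<'E'
from h import *
def avg(n=6,cam='side'):
    L=[];C=[]
    for i in range(n):
        C.append(cap(cam)); s=bot.observe(); L.append(np.r_[s['position'],s['ee_rot'],s['ft_force'],s['finger_gap']])
    L=np.array(L); print(round(s['time'],2),'pos',L[:,:3].mean(0).round(2),'sd',L[:,:3].std(0).round(2),'F',L[:,6:9].mean(0).round(2),'gap',L[:,9].mean().round(2))
    C[-1]['img']=np.mean([c['img'] for c in C],0).astype(np.uint8); return L.mean(0)[:3],C[-1]
E
python3 - <<'E'
from g import *
t,c=avg(8)
for z in(62,74,36,82,124):print(z,np.round(proj(c,[t[0],t[1],z]),1))
I=c['img'][284:312,184:212].astype(int)
for r in I: print(' '.join('%3d'%(p.sum()//3) for p in r))
E
```

```text
6.55 pos [544.07 278.25 102.65] sd [0.16 0.17 0.25] F [-0.2   0.21 -0.98] gap 19.16
62 [201.6 303.7]
74 [200.5 298.5]
36 [203.8 314.6]
82 [199.8 295. ]
124 [195.9 275.9]
140 138  95  33  30  70 143 184 167 158 150 149 130 102 131 147 130  88  54  39  44  42  34  36  47  53  54  54
127 145 115  37  29  59 132 179 169 161 153 145 135 105 120 149 136  96  63  35  39  42  36  45  54  54  54  54
111 142 123  55  29  51 107 159 171 161 156 150 140 115 113 149 139 106  71  37  38  41  43  52  54  54  55  54
 71 100 105  71  36  49 102 157 173 160 155 150 144 120 107 147 141 116  85  61  52  45  51  54  54  55  54  54
 54  54  54  53  49  53  90 148 175 161 154 149 144 122 101 140 145 124  98  95  79  57  54  54  54  55  54  54
 54  54  54  54  54  54  94 156 177 162 153 145 143 128 106 125 142 126  99  91  69  54  54  54  54  54  55  54
 54  54  54  53  54  54  97 157 178 164 151 141 140 137 125 109 114 113 104  88  58  54  54  54  54  54  55  54
 55  54  54  55  54  54  81 143 180 166 154 148 143 137 132 126 120 113 102  77  54  54  55  54  54  55  54  54
 54  54  55  54  55  54  68 126 17
[... 1505 characters left out ...]
 183 181 179 179 179 179 179
 40  40  40  40  39  52  82 113 147 175 176 178 180 176 160 146 140 150 169 185 182 180 179 179 179 180 178 176
 40  40  39  41  52  96 147 174 175 177 179 182 184 186 184 177 178 186 183 182 180 179 179 179 179 178 176 175
 40  40  52  82 113 147 174 175 178 181 183 185 185 186 186 185 184 182 180 180 179 179 179 179 177 175 174 176
 40  53  97 148 173 174 176 179 181 184 185 185 185 185 185 183 182 181 179 179 179 179 178 176 174 174 177 177
 82 113 147 174 175 178 180 183 185 185 185 185 185 184 182 181 180 179 179 179 178 177 175 174 176 178 176 175
148 173 174 176 178 181 184 185 185 185 185 184 183 182 180 179 178 178 179 180 179 177 176 177 177 176 175 176
```

```bash
cat > rim.py <<'E'
from g import *
from scipy.optimize import least_squares
def rims(c,b=(0,0),z=48,r=15):
    up=cv2.resize(c['img'][235:295,285:365],None,fx=8,fy=8,interpolation=cv2.INTER_CUBIC)
    H=cv2.cvtColor(up,cv2.COLOR_RGB2HSV); m=((H[...,0]>7)&(H[...,0]<30)&(H[...,1]>80)&(H[...,2]>70)).astype(np.uint8)
    k,l,st,ce=cv2.connectedComponentsWithStats(m); out=[]
    for i in range(1,k):
        if st[i,4]<3000: continue
        v,u=np.nonzero(l==i); u=(u+.5)/8-.5+285; v=(v+.5)/8-.5+235; vt=v.min(); top=v<vt+6
        meas=np.array([u[top].min(),u[top].max(),vt])-[b[0],b[0],b[1]]
        th=np.linspace(0,6.28,60)
        def f(p):
            q=np.array([proj(c,[p[0]+r*np.cos(a),p[1]+r*np.sin(a),z]) for a in th])
            return np.array([q[:,0].min(),q[:,0].max(),q[:,1].min()])-meas
        s=least_squares(f,[495,20]); out.append(s.x); print(i,st[i],'xy',s.x.round(1),'res',s.fun.round(2))
    return out
E
python3 - <<'E'
from rim import *
t,c=avg(4)
print('raw');rims(c)
print('corr');rims(c,(-2.1,-.8))
print('hole',onz(c,204,316.2,36))
E
```

```text
6.75 pos [544.41 278.46 103.22] sd [0.04 0.02 0.07] F [ 0.15 -0.33 -1.58] gap 19.26
raw
1 [  424    80   121   154 15278] xy [495.5 -39.1] res [ 0.34 -0.34  0.02]
2 [  258   169   118   163 16209] xy [497.9  21.1] res [-0.1  0.1 -0. ]
3 [   82   269   121   167 17066] xy [498.3  81.9] res [-0.34  0.34 -0.02]
corr
1 [  424    80   121   154 15278] xy [490.3 -40.1] res [ 0.32 -0.31  0.02]
2 [  258   169   118   163 16209] xy [492.9  20.1] res [-0.12  0.12 -0.01]
3 [   82   269   121   167 17066] xy [493.5  80.7] res [-0.36  0.36 -0.02]
hole [540.39992642 280.17256946  36.        ]
```

>>> send_rows(
  series=[
    [-0.2,-0.19,0,0,0,0,1],
    [-0.5,-0.485,0,0,0,0,1],
    [-0.6,-0.58,0,0,0,0,1],
    [-0.6,-0.58,0,0,0,0,1],
    [-0.6,-0.58,0,0,0,0,1],
    [-0.5,-0.485,0,0,0,0,1],
    [-0.4,-0.4,0,0,0,0,1],
    [-0.27,-0.26,0,0,0,0,1],
    [0,0,0,0,0,0,1],
    [0,0,0,0,0,0,1],
    [0,0,0,0,0,0,1],
  ],
)

```text
time: 7.67
position: [495.1, 81.0, 103.6]
ee_rot: [1.569, 2.721, 0.003]
ft_force: [0.6, 0.3, -0.7]
finger_gap: 19.4
grasp_force: 48.9
```

Run:
```python
from g import *
t,c=avg(6)
for z in(61,48):print(z,np.round(proj(c,[t[0],t[1],z]),1))
a=cv2.resize(c['img'][232:292,270:350],None,fx=10,fy=10,interpolation=cv2.INTER_CUBIC)
cv2.imwrite('pics/g2.png',a[...,::-1])
```

```text
7.97 pos [494.85  81.35 103.4 ] sd [0.15 0.22 0.1 ] F [ 0.1   0.34 -0.93] gap 19.05
61 [303.4 268.2]
48 [303.5 273.5]
```

View pics/g2.png

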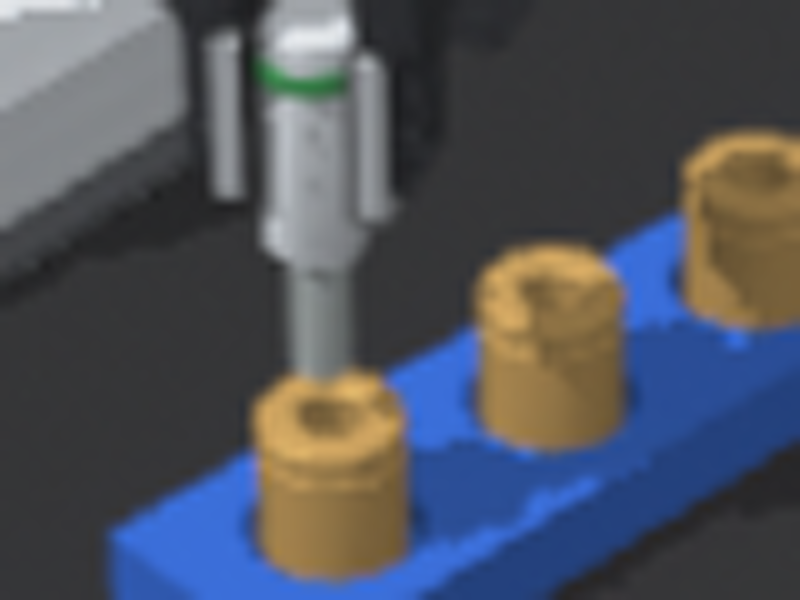

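The pin tip is at side px (301.8,267.7) and the rim centre at (302.5,273.0), so it needs about 1.3 mm to the right in the picture. I'll correct and enter lightly.

>>> send_rows(
  series=[
    [-0.008,-0.031,0,0,0,0,1],
    [0,0,0.14,0,0,0,1],
    [0,0,0.13,0,0,0,1],
    [0,0,0.02,0,0,0,1],
    [0,0,0.02,0,0,0,1],
    [0,0,0.02,0,0,0,1],
    [0,0,0.02,0,0,0,1],
    [0,0,0.02,0,0,0,1],
    [0,0,0.02,0,0,0,1],
    [0,0,0,0,0,0,1],
  ],
)

```text
time: 8.8
position: [494.3, 79.2, 87.9]
ee_rot: [1.57, 2.72, 0.001]
ft_force: [-0.3, -0.2, 1.8]
finger_gap: 19.2
grasp_force: 49.3
```

>>> send_rows(
  series=[
    [0,0,0.025,0,0,0,1],
    [0,0,0.025,0,0,0,1],
    [0,0,0.025,0,0,0,1],
    [0,0,0.025,0,0,0,1],
    [0,0,0,0,0,0,1],
  ],
)

```text
time: 9.22
position: [493.8, 79.1, 83.6]
ee_rot: [1.57, 2.721, 0.0]
ft_force: [0.5, -0.8, -0.7]
finger_gap: 19.2
grasp_force: 49.6
```

Run:
```python
from g import *
t,c=avg(4)
```

```text
9.42 pos [493.68  79.19  83.48] sd [0.02 0.01 0.01] F [ 0.93 -0.22 -0.43] gap 19.25
```

>>> send_rows(
  series=[
    [0,0,0.05,0,0,0,1],
    [0,0,0.05,0,0,0,1],
    [0,0,0.05,0,0,0,1],
    [0,0,0.025,0,0,0,1],
    [0,0,0.02,0,0,0,1],
    [0,0,0.02,0,0,0,1],
    [0,0,0.02,0,0,0,1],
    [0,0,0,0,0,0,1],
  ],
)

```text
time: 10.08
position: [494.1, 79.2, 74.4]
ee_rot: [1.57, 2.72, 0.001]
ft_force: [0.9, -0.6, -0.5]
finger_gap: 19.2
grasp_force: 49.8
```

>>> send_rows(
  series=[
    [0,0,0.02,0,0,0,1],
    [0,0,0.02,0,0,0,1],
    [0,0,0.02,0,0,0,1],
    [0,0,0,0,0,0,1],
  ],
)

```text
time: 10.42
position: [495.2, 79.0, 73.4]
ee_rot: [1.569, 2.718, 0.002]
ft_force: [0.8, -2.4, 13.6]
finger_gap: 19.1
grasp_force: 50.9
```

Sleeve 1 (y≈80) stops the pin 16 mm in with about 14 N: a reject. I'll withdraw and go on to the middle one.

>>> send_rows(
  series=[
    [0,0,-0.1,0,0,0,1],
    [0,0,-0.35,0,0,0,1],
    [0,0,-0.33,0,0,0,1],
    [0,0,0,0,0,0,1],
    [-0.295,-0.175,0,0,0,0,1],
    [-0.4,-0.237,0,0,0,0,1],
    [-0.4,-0.237,0,0,0,0,1],
    [-0.2,-0.119,0,0,0,0,1],
    [0,0,0,0,0,0,1],
    [0,0,0,0,0,0,1],
  ],
)

```text
time: 11.25
position: [492.6, 19.3, 102.7]
ee_rot: [-1.571, -2.719, -0.001]
ft_force: [0.5, 0.2, -1.2]
finger_gap: 18.9
grasp_force: 49.6
```

Run:
```python
from rim import *
t,c=avg(5)
for z in(t[2]-41.5,48):print(z,np.round(proj(c,[t[0],t[1],z]),2))
rims(c,(-1.65,-.5))
g=c['img'][240:262,312:338].astype(int)
for r in g: print(' '.join('%3d'%(abs(p[0]-p[2])) for p in r),'|',' '.join('%3d'%(p[2]) for p in r))
```

```text
11.5 pos [492.98  20.39 103.02] sd [0.06 0.16 0.09] F [ 0.12  0.   -1.27] gap 19.11
61.52189848884538 [326.18 255.47]
48 [326.13 260.86]
1 [  424    80   120   156 15374] xy [491.8 -40.1] res [ 0.26 -0.26  0.01]
2 [  258   173   118   158 15624] xy [493.1  21.3] res [-0.06  0.06 -0.  ]
3 [   82   269   125   167 17045] xy [494.3  80.3] res [-0.04  0.04 -0.  ]
  2   3   2   1   2   1   2   2   5   7   9   8   8   7   8   7   6   5   8   8   5   3   2   2   2   1 |  55  56  56  55  55  55  52  60 103 151 178 173 158 147 146 138 113 105 146 141 107  73  56  56  55  55
  2   2   1   1   2   2   1   3   6   7   9   9   8   8   7   7   6   5   6   6   5   2   2   3   2   3 |  55  56  55  55  56  55  55  70 127 175 178 171 160 151 141 138 119  99 123 122  95  61  56  56  56  55
  2   2   2   2   2   2   2   3   8   9   9   8   8   8   7   7   6   5   4   2   2   1   2   2   2   2 |  56  55  55  55  55  56  56  78 146 189 182 169 158 151 143 137 128 110  79  62  63  56  55  56  55  55
  2   2   2   2   2   2   2   4   7   9   9   9   9   8   8   7   7   6   3   2   2   2   2   1   2   3 |  5
[... 3181 characters left out ...]
87  95  93  92  90  93  97  97  96  97 148 206 217 217 217 216 204 159
  2   2   2   3   3   7  65 107 109 102  92  88  83  94 103 111 104  75  58  35 142 159 158 158 142  79 |  55  56  55  56  56  58  75  95  96  90  83  80  77  84  92  97  91  70  79 146 208 216 216 216 195 124
  3   2   2   3   3  29  75 102 107  93  69  60  64  74  79  84  91  84  81  39  68 158 158 158 142  78 |  56  56  56  56  57  63  80  92  95  84  63  57  62  69  73  77  81  76  73  95 168 217 217 216 195 123
  2   3   3   2   3  38  77  94 108  98  70  63  64  73  81  86  96 107 100  81  23 158 159 157 152 110 |  55  57  57  56  56  65  77  83  95  88  66  59  60  68  74  77  85  94  88  74 150 216 217 216 208 162
```

>>> send_rows(
  series=[
    [0.011,0.015,0,0,0,0,1],
    [0,0,0.15,0,0,0,1],
    [0,0,0.13,0,0,0,1],
    [0,0,0.025,0,0,0,1],
    [0,0,0.025,0,0,0,1],
    [0,0,0.025,0,0,0,1],
    [0,0,0.02,0,0,0,1],
    [0,0,0.02,0,0,0,1],
    [0,0,0.02,0,0,0,1],
    [0,0,0,0,0,0,1],
  ],
)

```text
time: 12.33
position: [493.6, 19.6, 87.3]
ee_rot: [1.57, 2.72, -0.0]
ft_force: [-0.8, -1.5, 9.3]
finger_gap: 18.8
grasp_force: 50.5
```

Run:
```python
from g import *
t,c=avg(2)
```

```text
12.43 pos [493.59  19.54  87.35] sd [0. 0. 0.] F [-1.63 -0.34  8.17] gap 19.24
```

>>> send_rows(
  series=[
    [0.009,-0.015,0,0,0,0,1],
    [0,0,0,0,0,0,1],
  ],
)

```text
time: 12.6
position: [493.4, 19.6, 87.5]
ee_rot: [1.57, 2.719, 0.001]
ft_force: [-1.4, -1.0, 8.2]
finger_gap: 19.2
grasp_force: 50.4
```

Run:
```python
from rim import *
t,c=avg(3)
print(np.round(proj(c,[t[0],t[1],47]),2)); rims(c,(-1.3,-.4))
cv2.imwrite('pics/g3.png',cv2.resize(c['img'][235:285,290:350],None,fx=10,fy=10,interpolation=cv2.INTER_CUBIC)[...,::-1])
```

```text
12.75 pos [493.38  19.6   87.46] sd [0.01 0.02 0.01] F [-0.04 -0.78  7.76] gap 18.96
[326.26 261.01]
1 [  424    80   120   156 15271] xy [492.6 -39.9] res [ 0.26 -0.26  0.01]
2 [  258   174   117   157 13567] xy [493.7  22. ] res [-0.19  0.19 -0.01]
3 [   82   269   125   167 17047] xy [495.1  80.5] res [-0.04  0.04 -0.  ]
```

View pics/g3.png

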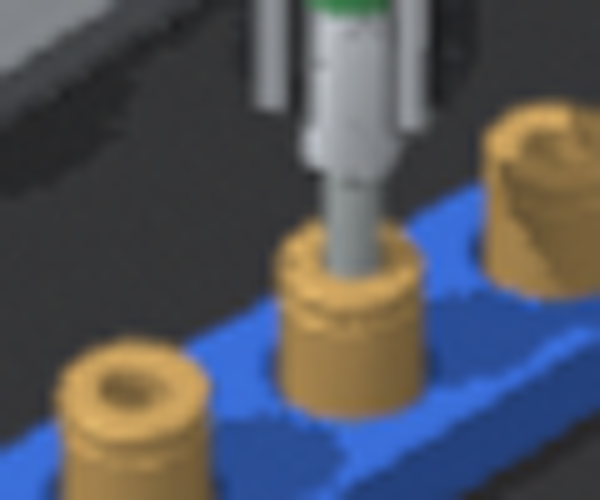

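The picture shows the pin resting towards the rear of the middle bore (pin bottom at crop (353,278), rim centre (351,265)). I'll lift slightly, shift about 1.5 mm towards the camera and try again.

>>> send_rows(
  series=[
    [0,0,-0.05,0,0,0,1],
    [0.0375,-0.01,0,0,0,0,1],
    [0,0,0.025,0,0,0,1],
    [0,0,0.025,0,0,0,1],
    [0,0,0.02,0,0,0,1],
    [0,0,0,0,0,0,1],
  ],
)

```text
time: 13.25
position: [492.9, 20.1, 87.1]
ee_rot: [1.569, 2.718, 0.0]
ft_force: [0.6, -3.3, 14.7]
finger_gap: 18.9
grasp_force: 51.2
```

Run:
```python
from g import *
t,c=avg(2)
```

```text
13.35 pos [492.93  20.09  87.12] sd [0.01 0.01 0.01] F [-0.4  -2.65 15.66] gap 18.75
```

>>> send_rows(
  series=[
    [0,0,-0.02,0,0,0,1],
    [-0.022,-0.0125,0,0,0,0,1],
    [0,0,0,0,0,0,1],
    [0,0,0,0,0,0,1],
  ],
)

```text
time: 13.68
position: [492.9, 19.7, 87.5]
ee_rot: [1.569, 2.718, 0.002]
ft_force: [0.5, -1.5, 9.2]
finger_gap: 19.0
grasp_force: 50.5
```

Run:
```python
from g import *
t,c=avg(4); print(bot.observe()['torque'])
```

```text
13.88 pos [492.86  19.68  87.46] sd [0.01 0.02 0.  ] F [ 0.03 -1.54 10.1 ] gap 19.09
[-0.36173138 -0.13600883 -0.01626462]
```

>>> send_rows(
  series=[
    [-0.022,-0.0125,0,0,0,0,1],
    [0,0,0,0,0,0,1],
    [0,0,0,0,0,0,1],
  ],
)

```text
time: 14.13
position: [492.9, 19.3, 87.4]
ee_rot: [1.569, 2.719, 0.003]
ft_force: [0.1, -0.9, 9.5]
finger_gap: 19.2
grasp_force: 50.5
```

Run:
```python
from g import *
t,c=avg(4); print(bot.observe()['torque'])
```

```text
14.33 pos [492.95  19.33  87.48] sd [0.02 0.02 0.01] F [ 0.32 -0.09  8.94] gap 19.38
[-0.00518847 -0.104904    0.00965519]
```

Run:
```python
from rim import *
t,c=avg(6)
rims(c,(-1.3,-.4))
cv2.imwrite('pics/g4.png',cv2.resize(c['img'][248:282,305:345],None,fx=16,fy=16,interpolation=cv2.INTER_CUBIC)[...,::-1])
```

```text
14.63 pos [492.96  19.34  87.47] sd [0.01 0.02 0.01] F [ 0.42 -0.31  9.46] gap 18.94
1 [  424    80   120   156 15280] xy [492.6 -39.9] res [ 0.26 -0.26  0.01]
2 [  258   173   118   158 13564] xy [493.8  21.5] res [-0.12  0.12 -0.01]
3 [   82   269   125   167 17046] xy [495.1  80.5] res [-0.04  0.04 -0.  ]
```

View pics/g4.png

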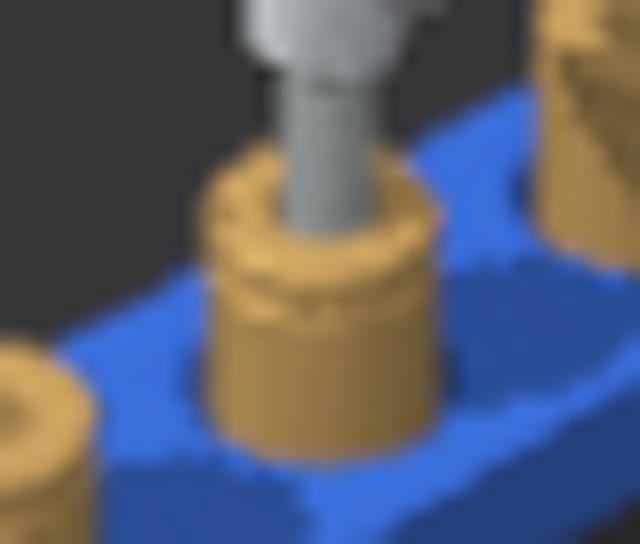

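In the crop the pin centre (331) sits about 0.7 px to the right of the rim centre (320), with dark bore showing on its left. The depth direction agrees. I'll shift 1.3 mm to the left in the picture.

>>> send_rows(
  series=[
    [0,0,-0.05,0,0,0,1],
    [0.009,0.033,0,0,0,0,1],
    [0,0,0,0,0,0,1],
    [0,0,0.025,0,0,0,1],
    [0,0,0.025,0,0,0,1],
    [0,0,0.025,0,0,0,1],
    [0,0,0,0,0,0,1],
  ],
)

```text
time: 15.22
position: [492.9, 19.7, 86.0]
ee_rot: [1.57, 2.72, 0.001]
ft_force: [0.2, -0.5, -1.2]
finger_gap: 19.3
grasp_force: 49.7
```

Run:
```python
from g import *
t,c=avg(3)
```

```text
15.37 pos [492.37  19.67  85.36] sd [0.1  0.02 0.14] F [ 0.71 -0.7  -0.58] gap 18.99
```

>>> send_rows(
  series=[
    [0,0,0.05,0,0,0,1],
    [0,0,0.05,0,0,0,1],
    [0,0,0.05,0,0,0,1],
    [0,0,0.05,0,0,0,1],
    [0,0,0.05,0,0,0,1],
    [0,0,0.025,0,0,0,1],
    [0,0,0,0,0,0,1],
  ],
)

```text
time: 15.95
position: [492.8, 19.6, 74.4]
ee_rot: [1.57, 2.721, 0.0]
ft_force: [1.6, -0.4, 0.3]
finger_gap: 19.2
grasp_force: 49.9
```

>>> send_rows(
  series=[
    [0,0,0.025,0,0,0,1],
    [0,0,0.025,0,0,0,1],
    [0,0,0.025,0,0,0,1],
    [0,0,0,0,0,0,1],
  ],
)

```text
time: 16.28
position: [494.0, 19.1, 73.2]
ee_rot: [1.569, 2.717, 0.001]
ft_force: [0.1, -2.3, 17.6]
finger_gap: 19.5
grasp_force: 51.5
```

The middle sleeve is blocked at the same depth (about 18 N): a reject. On to the third.

>>> send_rows(
  series=[
    [0,0,-0.15,0,0,0,1],
    [0,0,-0.35,0,0,0,1],
    [0,0,-0.25,0,0,0,1],
    [0,0,0,0,0,0,1],
    [-0.269,-0.167,0,0,0,0,1],
    [-0.4,-0.248,0,0,0,0,1],
    [-0.4,-0.248,0,0,0,0,1],
    [-0.2,-0.1245,0,0,0,0,1],
    [0,0,0,0,0,0,1],
    [0,0,0,0,0,0,1],
  ],
)

```text
time: 17.12
position: [490.4, -39.7, 101.2]
ee_rot: [-1.571, -2.72, -0.001]
ft_force: [0.3, 0.7, -0.8]
finger_gap: 19.2
grasp_force: 49.7
```

Run:
```python
from rim import *
t,c=avg(6)
for z in(t[2]-40,48):print(z,np.round(proj(c,[t[0],t[1],z]),2))
rims(c,(-1,-.4))
up=cv2.resize(c['img'][225:265,325:365],None,fx=8,fy=8,interpolation=cv2.INTER_CUBIC).astype(int)
for r in range(60,170,8):  # pin: grey (low saturation) and brighter than bg
    row=up[r]; m=(row.sum(1)>270)&(np.ptp(row,axis=1)<25); i=np.nonzero(m)[0]
    print(round((r+.5)/8-.5+225,2), (((i.min()+.5)/8-.5+325).round(2),((i.max()+.5)/8-.5+325).round(2),len(i)) if len(i) else '')
```

```text
17.42 pos [490.68 -38.65 101.49] sd [0.05 0.2  0.07] F [ 0.18 -0.08 -1.  ] gap 19.06
61.48510884495681 [346.86 244.32]
48 [346.64 249.6 ]
1 [  424    83   120   151 14644] xy [492.1 -38.4] res [ 0.25 -0.25  0.01]
2 [  260   171   118   160 15729] xy [494.6  21.1] res [-0.12  0.12 -0.01]
3 [   81   269   126   167 17047] xy [495.5  81. ] res [-0.04  0.04 -0.  ]
232.06 (np.float64(340.56), np.float64(364.44), 94)
233.06 (np.float64(340.56), np.float64(350.19), 78)
234.06 (np.float64(340.81), np.float64(349.94), 74)
235.06 (np.float64(342.44), np.float64(349.44), 57)
236.06 (np.float64(342.94), np.float64(348.06), 42)
237.06 (np.float64(342.94), np.float64(348.19), 43)
238.06 (np.float64(342.81), np.float64(348.19), 44)
239.06 (np.float64(342.81), np.float64(348.06), 43)
240.06 (np.float64(342.69), np.float64(348.06), 44)
241.06 (np.float64(342.69), np.float64(348.06), 44)
242.06 (np.float64(342.69), np.float64(348.06), 44)
243.06 (np.float64(342.69), np.float64(348.06), 44)
244.06 (np.float64(342.56), np.float64(347.94), 44)
245.06 (np.float64(343.06), np.float64(348.19), 42)
```

>>> send_rows(
  series=[
    [-0.021,0.017,0,0,0,0,1],
    [0,0,0.15,0,0,0,1],
    [0,0,0.13,0,0,0,1],
    [0,0,0.025,0,0,0,1],
    [0,0,0.02,0,0,0,1],
    [0,0,0.02,0,0,0,1],
    [0,0,0.02,0,0,0,1],
    [0,0,0.02,0,0,0,1],
    [0,0,0,0,0,0,1],
  ],
)

```text
time: 18.17
position: [492.0, -40.6, 87.2]
ee_rot: [1.57, 2.72, -0.0]
ft_force: [-1.6, -0.4, 12.5]
finger_gap: 19.4
grasp_force: 51.1
```

Run:
```python
from g import *
t,c=avg(3)
```

```text
18.32 pos [492.   -40.56  87.26] sd [0.01 0.01 0.01] F [-1.71 -0.52 11.35] gap 19.02
```

>>> send_rows(
  series=[
    [0,0,-0.05,0,0,0,1],
    [0.012,-0.018,0,0,0,0,1],
    [0,0,0,0,0,0,1],
    [0,0,0.025,0,0,0,1],
    [0,0,0.025,0,0,0,1],
    [0,0,0,0,0,0,1],
  ],
)

```text
time: 18.82
position: [491.8, -40.4, 87.2]
ee_rot: [1.569, 2.719, 0.001]
ft_force: [-1.5, -0.8, 13.9]
finger_gap: 19.1
grasp_force: 51.1
```

```bash
cat > pin.py <<'E'
from rim import *
t,c=avg(5)
def pinrows(c,u0,v0,w=40,h=40):
    up=cv2.resize(c['img'][v0:v0+h,u0:u0+w],None,fx=8,fy=8,interpolation=cv2.INTER_CUBIC).astype(int)
    for r in range(4,h*8,8):
        row=up[r]; m=(row.sum(1)>240)&(np.ptp(row,axis=1)<25); i=np.nonzero(m)[0]
        if len(i)>15: print(round((r+.5)/8-.5+v0,2),((i.min()+.5)/8-.5+u0).round(2),((i.max()+.5)/8-.5+u0).round(2),len(i))
E
python3 - <<'E'
from pin import *
rims(c,(-1,-.4)); pinrows(c,330,232,30,24)
g=c['img'][240:258,335:356].astype(int)
for r in g: print(' '.join('%3d'%p[0] for p in r),'|',' '.join('%3d'%(p[0]-p[2]) for p in r))
E
```

```text
19.07 pos [491.79 -40.46  87.21] sd [0.01 0.01 0.02] F [-0.94 -0.9  13.13] gap 19.05
1 [  424    83   120   151 12986] xy [492.1 -38.4] res [ 0.25 -0.25  0.01]
2 [  260   171   118   160 15724] xy [494.6  21.1] res [-0.12  0.12 -0.01]
3 [   81   269   126   167 17051] xy [495.5  81. ] res [-0.04  0.04 -0.  ]
232.06 336.69 353.31 124
233.06 336.69 353.31 122
234.06 336.94 353.31 119
235.06 341.06 353.44 100
236.06 340.81 353.31 101
237.06 340.44 350.56 82
238.06 340.44 350.44 81
239.06 340.69 350.31 78
240.06 341.94 349.94 65
241.06 342.69 348.56 48
242.06 342.56 348.44 48
243.06 342.56 348.31 47
244.06 342.56 348.31 47
245.06 342.81 348.81 49
246.06 343.44 347.94 37
247.06 343.06 347.94 40
248.06 342.94 348.19 43
249.06 342.94 348.06 42
250.06 343.81 352.44 27
 53  53  53  53  54  53  51  90 140 153 144 135 128 119 104  79  53  53  54  53  53 |  -2  -2  -2  -2  -1  -2  -3  -5  -8  -9  -7  -8  -7  -6  -5  -4  -3  -3  -3  -3  -3
 54  53  54  54  53  53  53  60 100 137 135 123 112  97  69  54  53  54  54  53  54 |  -1  -2  -2  -2  -2  -2  -2  -2  -4  -6  -7  -7  -5  -4  -3  -3  -3  -2  
[... 2057 characters left out ...]
5  56  64 109 158 174 176 167 157 147 144 138 132 128 125 123 116  93  42  41  42 | -88 -129 -140 -41  83  92  93  88  82  76  75  72  68  65  64  63  56 -12 -107 -108 -108
 58  58  64 110 153 164 181 182 167 153 150 149 140 133 134 127 107  77  42  42  42 | -157 -158 -140 -41  80  86  95  96  88  79  78  78  72  68  69  65  43 -33 -107 -108 -107
 59  58  63 109 154 160 160 158 159 161 163 168 156 135 122 118 106  75  42  42  42 | -157 -158 -140 -38  81  84  84  83  82  84  86  89  82  70  63  60  43 -34 -107 -107 -107
 58  58  59 108 155 160 161 157 155 149 144 139 130 120 120 117 105  74  42  42  41 | -158 -157 -132 -20  81  84  84  82  81  78  74  72  67  62  62  60  43 -33 -105 -107 -108
```

>>> send_rows(
  series=[
    [0,0,-0.05,0,0,0,1],
    [0.0275,0.0275,0,0,0,0,1],
    [0,0,0,0,0,0,1],
    [0,0,0.025,0,0,0,1],
    [0,0,0.025,0,0,0,1],
    [0,0,0.01,0,0,0,1],
    [0,0,0,0,0,0,1],
  ],
)

```text
time: 19.65
position: [491.9, -39.8, 87.0]
ee_rot: [1.57, 2.718, -0.002]
ft_force: [-1.6, -3.4, 16.6]
finger_gap: 19.4
grasp_force: 51.7
```

Run:
```python
from pin import *
```

```text
19.9 pos [491.87 -39.83  87.  ] sd [0.02 0.02 0.01] F [-1.49 -3.2  17.53] gap 19.24
```

Run:
```python
from pin import *
rims(c,(-1,-.4)); 
g=c['img'][242:255,335:356].astype(int)
for r in g: print(' '.join('%3d'%p[0] for p in r),'|',' '.join('%3d'%(p[0]-p[2]) for p in r))
cv2.imwrite('pics/g5.png',cv2.resize(c['img'][232:266,325:365],None,fx=16,fy=16,interpolation=cv2.INTER_CUBIC)[...,::-1])
```

```text
20.15 pos [491.87 -39.85  87.  ] sd [0.02 0.02 0.01] F [-1.61 -3.36 17.35] gap 19.23
1 [  424    84   120   150 12986] xy [491.9 -37.9] res [ 0.31 -0.31  0.02]
2 [  260   171   118   160 15726] xy [494.6  21.1] res [-0.12  0.12 -0.01]
3 [   82   269   125   167 17033] xy [495.5  81. ] res [-0.04  0.04 -0.  ]
 53  53  54  53  53  54  53  64 106 129 108 108 104  91  59  53  54  53  54  53  53 |  -3  -2  -1  -1  -2  -1  -2  -2  -4  -6  -4  -4  -5  -5  -3  -3  -2  -3  -3  -3  -3
 54  54  53  54  52  54  53  65 107 139 134 120 105  91  58  53  54  53  53  54  53 |  -2  -1  -2  -1  -3  -2  -2  -3  -5  -6  -6  -6  -6  -4  -3  -3  -3  -3  -3  -2  -3
 54  54  53  54  53  54  53  69 110 139 134 121 109  90  58  53  53  53  53  53  54 |  -1  -1  -2  -2  -2  -2  -3  -3  -5  -5  -5  -6  -5  -4  -3  -3  -3  -3  -3  -3  -3
 53  54  53  53  53  67  89 106 125 139 133 120 108 103  92  62  54  54  53  53  54 |  -2  -1  -2  -3  -2   8  27  27   7  -6  -6  -5  -4   8  27   4  -3  -3  -3  -2  -2
 54  53  53  53  66 115 162 173 157 138 132 119 107 135 156  93  58  53  53  54  53 |  -2  -2  -2  -3   7  46 
[... 728 characters left out ...]
-12  -2  -3
 53  54  55 122 188 207 212 207 201 182 163 162 182 203 204 196 164 110  55  54  53 |  -3  -3  -1  54 100 110 113 110 102  72  48  55  84 108 107 103  86   9 -77 -43 -13
 53  53  61 120 172 193 215 208 212 206 206 204 200 194 189 167 129 100  56  51  51 |  -3  -2  -1  46  90 102 114 110 112 110 110 108 106 103 100  88  67 -45 -146 -102 -51
 53  53  62 109 155 162 167 188 208 205 199 194 179 154 140 118 116  98  51  41  43 | -16 -52 -66  -1  82  85  88  99 110 110 106 103  95  80  73  61  56 -39 -135 -107 -96
 55  57  62 109 158 167 165 165 157 147 143 138 131 127 126 122 112  82  41  42  42 | -88 -128 -142 -41  83  88  86  86  82  76  75  72  68  65  65  63  46 -28 -108 -107 -107
```

View pics/g5.png

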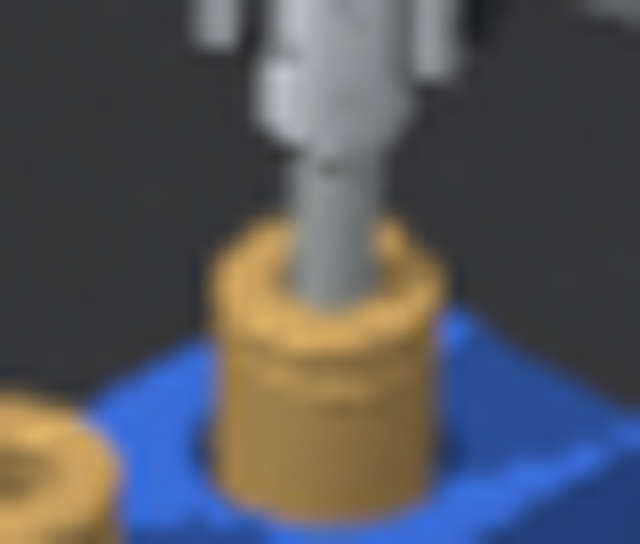

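>>> send_rows(
  series=[
    [0,0,-0.1,0,0,0,1],
    [0,0,0,0,0,0,1],
    [0,0,0,0,0,0,1],
  ],
)

```text
time: 20.4
position: [491.2, -38.8, 89.8]
ee_rot: [1.57, 2.721, 0.0]
ft_force: [-0.1, -0.8, 5.4]
finger_gap: 18.9
grasp_force: 50.4
```

Run:
```python
from pin import *
rims(c,(-1,-.4)); pinrows(c,330,232,30,24)
```

```text
20.65 pos [491.16 -38.78  89.72] sd [0.02 0.01 0.01] F [-0.48 -1.07  6.42] gap 19.16
1 [  424    84   120   150 12954] xy [491.9 -37.9] res [ 0.31 -0.31  0.02]
2 [  260   171   118   160 15723] xy [494.6  21.1] res [-0.12  0.12 -0.01]
3 [   81   269   125   167 17035] xy [495.5  81. ] res [-0.04  0.04 -0.  ]
232.06 336.44 352.94 121
233.06 336.69 353.06 119
234.06 340.94 353.19 99
235.06 340.69 353.06 100
236.06 340.31 350.06 79
237.06 340.19 350.31 82
238.06 340.06 349.94 80
239.06 340.81 349.44 70
240.06 342.31 348.94 54
241.06 342.31 348.19 48
242.06 342.31 348.19 48
243.06 342.31 348.19 48
244.06 342.19 348.19 49
245.06 341.94 348.44 53
246.06 342.81 347.69 40
247.06 342.81 347.56 39
248.06 342.81 347.69 40
249.06 342.81 347.69 40
250.06 343.44 346.94 29
```

>>> send_rows(
  series=[
    [0,0,-0.1,0,0,0,1],
    [0,0,0,0,0,0,1],
    [0,0,0,0,0,0,1],
  ],
)

```text
time: 20.9
position: [490.8, -38.5, 93.4]
ee_rot: [-1.57, -2.72, -0.0]
ft_force: [0.1, 0.5, -1.4]
finger_gap: 19.3
grasp_force: 49.8
```

Run:
```python
from pin import *
rims(c,(-1,-.4)); pinrows(c,330,234,30,22)
```

```text
21.15 pos [490.86 -38.7   93.4 ] sd [0.06 0.04 0.05] F [-0.46 -0.27 -1.01] gap 19.17
1 [  424    84   120   150 13394] xy [491.8 -38. ] res [ 0.25 -0.25  0.01]
2 [  260   171   118   160 15729] xy [494.6  21.1] res [-0.12  0.12 -0.01]
3 [   82   269   125   167 17046] xy [495.5  81. ] res [-0.04  0.04 -0.  ]
234.06 340.69 353.06 100
235.06 340.31 350.44 82
236.06 340.31 350.31 81
237.06 340.44 349.94 77
238.06 341.69 349.31 62
239.06 342.69 348.31 46
240.06 342.44 348.31 48
241.06 342.44 348.31 48
242.06 342.31 348.31 49
243.06 342.31 348.19 48
244.06 342.31 348.19 48
245.06 342.31 348.44 50
246.06 343.06 347.69 38
247.06 342.94 347.69 39
248.06 342.94 347.94 41
249.06 343.06 347.19 34
```

>>> send_rows(
  series=[
    [0.02,0.006,0,0,0,0,1],
    [0,0,0,0,0,0,1],
    [0,0,0.05,0,0,0,1],
    [0,0,0.025,0,0,0,1],
    [0,0,0.025,0,0,0,1],
    [0,0,0.025,0,0,0,1],
    [0,0,0.025,0,0,0,1],
    [0,0,0,0,0,0,1],
  ],
)

```text
time: 21.82
position: [491.4, -38.0, 89.3]
ee_rot: [1.569, 2.719, -0.001]
ft_force: [-4.0, -0.2, 18.0]
finger_gap: 19.1
grasp_force: 51.8
```

Run:
```python
from pin import *
rims(c,(-1,-.4)); pinrows(c,330,238,30,18)
```

```text
22.07 pos [491.35 -38.07  89.36] sd [0.01 0.02 0.02] F [-3.56 -0.64 18.49] gap 19.29
1 [  424    84   120   150 12887] xy [491.9 -37.9] res [ 0.31 -0.31  0.02]
2 [  260   171   118   160 15718] xy [494.6  21.1] res [-0.12  0.12 -0.01]
3 [   82   269   125   167 17041] xy [495.5  81. ] res [-0.04  0.04 -0.  ]
238.06 339.69 349.94 83
239.06 340.06 349.44 76
240.06 341.81 348.94 58
241.06 342.06 347.81 47
242.06 342.06 347.94 48
243.06 341.94 347.94 49
244.06 341.56 347.81 51
245.06 341.69 348.19 53
246.06 342.56 347.31 39
247.06 342.56 347.31 39
248.06 342.56 347.44 40
249.06 342.44 347.44 41
250.06 342.81 346.81 33
```

>>> send_rows(
  series=[
    [0,0,-0.15,0,0,0,1],
    [0,0,0,0,0,0,1],
    [-0.027,0.007,0,0,0,0,1],
    [0,0,0,0,0,0,1],
    [0,0,0.05,0,0,0,1],
    [0,0,0.025,0,0,0,1],
    [0,0,0.025,0,0,0,1],
    [0,0,0.025,0,0,0,1],
    [0,0,0.025,0,0,0,1],
    [0,0,0,0,0,0,1],
  ],
)

```text
time: 22.9
position: [492.1, -38.9, 88.1]
ee_rot: [1.57, 2.72, -0.0]
ft_force: [0.8, -1.3, 1.4]
finger_gap: 19.3
grasp_force: 50.0
```

Run:
```python
from pin import *
pinrows(c,330,244,30,12)
```

```text
23.15 pos [492.28 -39.04  87.89] sd [0.03 0.05 0.04] F [ 0.56 -1.06  3.72] gap 19.12
244.06 341.69 347.81 50
245.06 341.69 348.19 53
246.06 342.56 347.31 39
247.06 342.56 347.31 39
248.06 342.56 347.44 40
249.06 342.44 347.56 42
250.06 342.94 352.44 33
```

>>> send_rows(
  series=[
    [0,0,0.025,0,0,0,1],
    [0,0,0.025,0,0,0,1],
    [0,0,0.025,0,0,0,1],
    [0,0,0,0,0,0,1],
  ],
)

```text
time: 23.48
position: [492.9, -39.2, 86.8]
ee_rot: [1.569, 2.718, -0.0]
ft_force: [-3.0, -2.0, 24.4]
finger_gap: 18.9
grasp_force: 52.4
```

>>> send_rows(
  series=[
    [0,0,-0.1,0,0,0,1],
    [0,0,0,0,0,0,1],
    [-0.0025,-0.016,0,0,0,0,1],
    [0,0,0,0,0,0,1],
    [0,0,0.025,0,0,0,1],
    [0,0,0.025,0,0,0,1],
    [0,0,0,0,0,0,1],
  ],
)

```text
time: 24.07
position: [492.2, -39.5, 87.2]
ee_rot: [1.57, 2.719, 0.001]
ft_force: [0.4, -0.8, 8.0]
finger_gap: 19.1
grasp_force: 50.6
```

Run:
```python
from pin import *
rims(c,(-1,-.4));pinrows(c,330,244,30,12)
```

```text
24.32 pos [492.13 -39.43  87.13] sd [0.02 0.02 0.03] F [ 0.95 -1.21  7.44] gap 19.07
1 [  424    84   120   150 12941] xy [491.9 -37.9] res [ 0.31 -0.31  0.02]
2 [  260   171   118   160 15717] xy [494.6  21.1] res [-0.12  0.12 -0.01]
3 [   82   269   125   167 17049] xy [495.5  81. ] res [-0.04  0.04 -0.  ]
244.06 342.06 347.94 48
245.06 342.06 348.19 50
246.06 342.81 347.31 37
247.06 342.81 347.44 38
248.06 342.44 347.81 44
249.06 342.31 347.81 45
250.06 343.06 352.44 32
```

>>> send_rows(
  series=[
    [0,0,-0.05,0,0,0,1],
    [0,0,0,0,0,0,1],
    [-0.0145,0,0,0,0,0,1],
    [0,0,0,0,0,0,1],
    [0,0,0.025,0,0,0,1],
    [0,0,0.025,0,0,0,1],
    [0,0,0,0,0,0,1],
  ],
)

```text
time: 24.9
position: [492.0, -40.1, 87.4]
ee_rot: [1.57, 2.72, -0.001]
ft_force: [-0.4, -1.7, 9.1]
finger_gap: 19.1
grasp_force: 50.9
```

Run:
```python
from pin import *
pinrows(c,330,246,30,6)
```

```text
25.15 pos [491.96 -40.09  87.43] sd [0.01 0.03 0.01] F [-0.58 -1.14  9.13] gap 19.19
246.06 343.19 347.69 37
247.06 343.06 347.69 38
248.06 342.94 348.06 42
249.06 342.94 348.06 42
250.06 343.69 346.94 27
```

>>> send_rows(
  series=[
    [0.0146,0,0,0,0,0,1],
    [0.0075,-0.013,0,0,0,0,1],
    [0.0108,0.0063,0,0,0,0,1],
    [-0.0053,0.0142,0,0,0,0,1],
    [-0.0106,0.0083,0,0,0,0,1],
    [-0.0112,-0.0007,0,0,0,0,1],
    [0,0,0,0,0,0,1],
  ],
)

```text
time: 25.73
position: [492.1, -39.9, 87.4]
ee_rot: [1.57, 2.72, -0.002]
ft_force: [-1.1, -1.3, 9.6]
finger_gap: 19.0
grasp_force: 51.0
```

>>> send_rows(
  series=[
    [-0.0062,-0.0093,0,0,0,0,1],
    [0.0019,-0.0133,0,0,0,0,1],
    [0.0084,-0.0096,0,0,0,0,1],
    [0.0158,-0.0024,0,0,0,0,1],
    [0,0,0,0,0,0,1],
    [0,0,0,0,0,0,1],
  ],
)

```text
time: 26.23
position: [491.4, -39.6, 87.6]
ee_rot: [1.569, 2.719, 0.001]
ft_force: [-0.1, -1.2, 9.1]
finger_gap: 19.0
grasp_force: 50.7
```

>>> send_rows(
  series=[
    [0,0,-0.15,0,0,0,1],
    [0,0,0,0,0,0,1],
    [0,0,0,0,0,0,1],
  ],
)

```text
time: 26.48
position: [490.0, -39.0, 92.7]
ee_rot: [-1.57, -2.721, -0.0]
ft_force: [-0.3, -0.5, -1.2]
finger_gap: 19.4
grasp_force: 49.9
```

Run:
```python
from pin import *
rims(c,(-1,-.4));pinrows(c,330,238,30,16)
g=c['img'][240:266,335:356].astype(int)
for r in g: print(' '.join('%3d'%p[0] for p in r),'|',' '.join('%3d'%(p[0]-p[2]) for p in r))
```

```text
26.73 pos [489.89 -39.08  92.41] sd [0.07 0.03 0.05] F [-0.18 -0.18 -1.24] gap 19.09
1 [  424    83   120   151 13190] xy [492.1 -38.4] res [ 0.25 -0.25  0.01]
2 [  260   171   118   160 15723] xy [494.6  21.1] res [-0.12  0.12 -0.01]
3 [   82   269   124   167 17042] xy [495.5  81. ] res [-0.04  0.04 -0.  ]
238.06 341.19 350.31 74
239.06 342.81 349.69 56
240.06 342.69 348.81 50
241.06 342.81 348.81 49
242.06 342.81 348.69 48
243.06 342.81 348.56 47
244.06 342.69 348.44 47
245.06 342.94 348.81 48
246.06 343.56 348.31 39
247.06 343.31 348.06 39
248.06 343.06 348.31 43
249.06 343.19 347.94 39
 53  53  53  53  53  53  53  54  96 133 117 105 105  98  75  54  54  53  53  53  53 |  -2  -2  -2  -2  -2  -2  -2  -2  -4  -5  -5  -5  -4  -4  -4  -2  -3  -3  -3  -4  -3
 54  53  54  53  53  53  53  53  93 135 136 129 116  98  74  53  53  54  53  53  53 |  -1  -2  -1  -2  -3  -3  -2  -2  -4  -6  -6  -6  -5  -4  -4  -3  -3  -2  -3  -3  -3
 53  53  54  53  53  54  53  53  94 136 135 128 116  98  72  53  53  53  52  53  54 |  -2  -2  -1  -3  -3  -2  -2  -2  -4  -6  -7  -6  -5  -4  -4  -3  -3  -3  -3 
[... 3310 characters left out ...]
0 156 152 146 141 135 128 123 119 116  98  59  55  58  58 | -157 -158 -139 -32  60  85  84  82  79  76  72  69  66  63  61  59  13 -95 -151 -158 -158
 59  57  55  61 103 144 147 151 151 146 140 134 127 121 114 107  89  59  58  58  59 | -157 -156 -154 -139 -43  30  42  70  79  75  72  69  66  57  36   2 -61 -135 -158 -157 -157
 55  50  48  55  56  60  87 124 134 132 127 121 115 106  89  72  58  58  58  57  55 | -149 -137 -124 -149 -136 -109 -74 -19   7  18  14  10  -2 -29 -61 -113 -158 -158 -158 -157 -150
 42  42  42  42  43  42  47  56  64  72  71  70  66  58  58  58  58  57  56  51  42 | -108 -108 -108 -108 -108 -108 -125 -153 -145 -118 -119 -120 -134 -158 -158 -158 -158 -158 -153 -139 -108
```

>>> send_rows(
  series=[
    [-0.037,0.034,0,0,0,0,1],
    [0,0,0,0,0,0,1],
    [0,0,0.05,0,0,0,1],
    [0,0,0.025,0,0,0,1],
    [0,0,0.025,0,0,0,1],
    [0,0,0.025,0,0,0,1],
    [0,0,0.01,0,0,0,1],
    [0,0,0,0,0,0,1],
  ],
)

```text
time: 27.4
position: [492.5, -40.0, 87.8]
ee_rot: [1.57, 2.72, -0.0]
ft_force: [-0.3, -1.3, 5.0]
finger_gap: 19.2
grasp_force: 50.5
```

Run:
```python
from pin import *
pinrows(c,330,244,30,8)
```

```text
27.65 pos [492.49 -39.96  87.77] sd [0.01 0.01 0.01] F [-0.19 -0.76  4.83] gap 19.28
244.06 342.06 348.06 49
245.06 341.94 348.19 51
246.06 342.81 347.44 38
247.06 342.81 347.69 40
248.06 342.81 347.69 40
249.06 342.81 347.81 41
250.06 343.81 346.81 25
```

>>> send_rows(
  series=[
    [0,0,-0.06,0,0,0,1],
    [0,0,0,0,0,0,1],
    [-0.027,0.007,0,0,0,0,1],
    [0,0,0,0,0,0,1],
    [0,0,0.03,0,0,0,1],
    [0,0,0.03,0,0,0,1],
    [0,0,0.02,0,0,0,1],
    [0,0,0,0,0,0,1],
  ],
)

```text
time: 28.32
position: [493.0, -40.7, 86.2]
ee_rot: [-1.57, -2.721, 0.0]
ft_force: [0.7, 0.0, -1.0]
finger_gap: 19.0
grasp_force: 49.8
```

Run:
```python
from pin import *
pinrows(c,330,244,30,8)
```

```text
28.57 pos [493.   -40.68  86.39] sd [0.01 0.02 0.05] F [ 0.5  -0.81 -1.42] gap 19.11
244.06 341.94 348.19 51
245.06 342.06 348.31 51
246.06 342.81 347.44 38
247.06 342.81 347.69 40
248.06 342.81 347.81 41
249.06 342.81 347.69 40
250.06 343.81 352.44 26
```

It has entered. I'll go down gently.

>>> send_rows(
  series=[
    [0,0,0.05,0,0,0,1],
    [0,0,0.05,0,0,0,1],
    [0,0,0.05,0,0,0,1],
    [0,0,0.05,0,0,0,1],
    [0,0,0.05,0,0,0,1],
    [0,0,0.025,0,0,0,1],
    [0,0,0,0,0,0,1],
  ],
)

```text
time: 29.15
position: [492.9, -40.6, 75.2]
ee_rot: [-1.57, -2.721, 0.0]
ft_force: [0.2, -1.4, -2.0]
finger_gap: 19.2
grasp_force: 49.9
```

>>> send_rows(
  series=[
    [0,0,0.025,0,0,0,1],
    [0,0,0.025,0,0,0,1],
    [0,0,0.025,0,0,0,1],
    [0,0,0.025,0,0,0,1],
    [0,0,0,0,0,0,1],
  ],
)

```text
time: 29.57
position: [493.0, -40.6, 71.4]
ee_rot: [-1.57, -2.721, 0.0]
ft_force: [0.2, -0.6, -1.3]
finger_gap: 19.0
grasp_force: 49.9
```

>>> send_rows(
  series=[
    [0,0,0.05,0,0,0,1],
    [0,0,0.05,0,0,0,1],
    [0,0,0.05,0,0,0,1],
    [0,0,0.05,0,0,0,1],
    [0,0,0.025,0,0,0,1],
    [0,0,0.025,0,0,0,1],
    [0,0,0.025,0,0,0,1],
    [0,0,0,0,0,0,1],
  ],
)

```text
time: 30.23
position: [493.0, -40.6, 60.3]
ee_rot: [-1.57, -2.721, 0.0]
ft_force: [1.3, -1.0, -1.6]
finger_gap: 19.5
grasp_force: 49.8
```

Run:
```python
from g import *
t,c=avg(2)
```

```text
30.33 pos [492.88 -40.49  60.36] sd [0.04 0.03 0.02] F [ 0.54 -0.16 -2.16] gap 19.25
```

>>> send_rows(
  series=[
    [0,0,0.025,0,0,0,1],
    [0,0,0.025,0,0,0,1],
    [0,0,0,0,0,0,1],
  ],
)

```text
time: 30.58
position: [493.1, -40.4, 60.0]
ee_rot: [1.569, 2.72, -0.001]
ft_force: [-3.9, -0.5, 16.5]
finger_gap: 19.2
grasp_force: 51.5
```

The gauge is fully home in sleeve 3 (y≈-40): this one passes. Now I'll return the gauge to its stand.

>>> send_rows(
  series=[
    [0,0,-0.1,0,0,0,1],
    [0,0,-0.3,0,0,0,1],
    [0,0,-0.3,0,0,0,1],
    [0,0,-0.3,0,0,0,1],
    [0,0,-0.16,0,0,0,1],
    [0,0,0,0,0,0,1],
  ],
)

```text
time: 31.08
position: [493.6, -40.3, 105.9]
ee_rot: [1.57, 2.72, 0.002]
ft_force: [0.1, 0.1, -1.8]
finger_gap: 19.2
grasp_force: 49.9
```

>>> send_rows(
  series=[
    [0.2,0.162,0,0,0,0,1],
    [0.5,0.405,0,0,0,0,1],
    [0.7,0.567,0,0,0,0,1],
    [0.7,0.567,0,0,0,0,1],
    [0.7,0.567,0,0,0,0,1],
    [0.7,0.567,0,0,0,0,1],
    [0.7,0.567,0,0,0,0,1],
    [0.7,0.567,0,0,0,0,1],
    [0.6,0.486,0,0,0,0,1],
    [0.5,0.405,0,0,0,0,1],
    [0.263,0.213,0,0,0,0,1],
    [0,0,0,0,0,0,1],
  ],
)

```text
time: 32.08
position: [542.0, 283.0, 104.2]
ee_rot: [-1.562, -2.723, -0.004]
ft_force: [-0.6, 0.3, -0.7]
finger_gap: 19.5
grasp_force: 49.9
```

>>> send_rows(
  series=[
    [0,0,0,0,0,0,1],
    [0,0,0,0,0,0,1],
  ],
)

```text
time: 32.25
position: [543.0, 275.4, 104.1]
ee_rot: [1.572, 2.72, -0.005]
ft_force: [-0.1, 0.1, -0.3]
finger_gap: 19.3
grasp_force: 49.9
```

Run:
```python
from pin import *
pinrows(c,184,284,28,26)
g=c['img'][306:324,192:214].astype(int)
for r in g: print(' '.join('%3d'%p[0] for p in r))
```

```text
32.5 pos [543.54 275.62 104.66] sd [0.15 0.47 0.24] F [-0.06 -0.49 -0.93] gap 19.12
284.06 184.69 202.94 124
285.06 185.19 203.19 121
286.06 191.19 204.06 104
287.06 191.19 205.31 114
288.06 191.31 204.81 109
289.06 191.31 204.44 106
290.06 191.56 203.81 99
291.06 192.06 203.06 89
292.06 193.31 202.69 76
293.06 194.44 202.81 68
294.06 195.56 202.94 60
295.06 195.69 203.06 60
296.06 195.94 203.31 60
297.06 196.06 207.19 64
298.06 196.31 208.81 60
299.06 196.56 210.31 60
300.06 196.69 203.94 59
301.06 196.81 204.06 59
302.06 195.56 204.19 54
303.06 194.19 203.69 45
304.06 199.19 202.56 28
179 213 214 217 219 222 223 224 223 224 224 223 220 219 218 218 217 218 217 216 214 213
213 215 217 220 222 224 224 223 224 223 221 220 218 218 218 217 217 216 214 213 214 216
216 218 221 223 223 223 223 223 222 220 218 218 217 218 217 217 216 214 213 215 216 215
220 222 224 224 223 223 222 221 220 218 217 217 218 217 217 215 213 213 215 215 214 214
223 223 223 223 223 221 220 218 218 217 217 217 217 215 214 213 214 215 215 214 215 215
222 223 223 222 221 220 218 217 217 216 217 218 217 215 215 215 21
[... 377 characters left out ...]
 217 217 217 218 203 146 110 113 121 126 127 124 136 173 201 209 209 212 216 220 222
217 217 217 218 218 211 170 131 117 121 125 128 134 146 177 203 209 214 218 221 222 223
217 218 218 219 218 216 209 184 157 155 157 160 172 191 208 210 215 218 221 222 223 224
217 219 219 217 214 213 213 213 215 216 215 212 209 209 213 216 219 222 222 223 224 224
219 218 215 214 213 213 214 216 216 214 210 208 210 215 218 220 222 223 223 224 224 223
217 214 213 213 213 214 216 215 213 209 209 212 216 219 221 222 223 224 224 224 221 217
213 213 212 213 216 217 214 211 209 209 214 217 220 221 222 223 223 224 223 219 214 211
211 212 214 217 216 213 209 209 211 215 218 220 221 222 223 224 224 221 218 212 209 213
```

>>> send_rows(
  series=[
    [0.061,0.015,0,0,0,0,1],
    [0,0,0.2,0,0,0,1],
    [0,0,0.25,0,0,0,1],
    [0,0,0.15,0,0,0,1],
    [0,0,0.03,0,0,0,1],
    [0,0,0.03,0,0,0,1],
    [0,0,0.03,0,0,0,1],
    [0,0,0.025,0,0,0,1],
    [0,0,0.025,0,0,0,1],
    [0,0,0,0,0,0,1],
  ],
)

```text
time: 33.33
position: [542.9, 280.5, 75.9]
ee_rot: [1.57, 2.721, 0.001]
ft_force: [-0.9, -0.2, 3.2]
finger_gap: 19.0
grasp_force: 50.3
```

Run:
```python
from pin import *
pinrows(c,184,296,28,24)
```

```text
33.58 pos [542.93 280.45  75.9 ] sd [0.01 0.01 0.04] F [-1.28 -0.85  4.07] gap 19.17
296.06 184.56 202.81 124
297.06 184.69 203.06 125
298.06 184.94 203.06 124
299.06 185.31 210.31 125
300.06 186.81 205.69 114
301.06 191.31 205.06 111
302.06 191.44 204.44 105
303.06 191.56 204.06 101
304.06 191.94 203.44 93
305.06 191.56 202.69 77
306.06 194.56 202.44 64
307.06 195.69 202.69 57
308.06 196.56 202.94 52
309.06 196.69 203.06 52
310.06 197.06 203.19 50
311.06 197.19 203.44 51
312.06 197.44 203.69 51
313.06 197.56 204.06 53
314.06 197.81 204.56 55
315.06 197.94 204.44 53
316.06 198.06 204.56 53
317.06 198.69 203.94 43
```

>>> send_rows(
  series=[
    [0,0,-0.05,0,0,0,1],
    [0,0,0,0,0,0,1],
    [-0.039,-0.028,0,0,0,0,1],
    [0,0,0,0,0,0,1],
    [0,0,0.03,0,0,0,1],
    [0,0,0.03,0,0,0,1],
    [0,0,0.03,0,0,0,1],
    [0,0,0,0,0,0,1],
  ],
)

```text
time: 34.25
position: [542.3, 278.2, 73.3]
ee_rot: [-1.57, -2.721, 0.001]
ft_force: [-0.5, -0.4, -1.0]
finger_gap: 19.3
grasp_force: 49.9
```

Run:
```python
from pin import *
```

```text
34.5 pos [542.45 278.37  73.6 ] sd [0.09 0.04 0.11] F [-0.15  0.03 -0.72] gap 19.03
```

>>> send_rows(
  series=[
    [0,0,0.05,0,0,0,1],
    [0,0,0.1,0,0,0,1],
    [0,0,0.1,0,0,0,1],
    [0,0,0.1,0,0,0,1],
    [0,0,0.1,0,0,0,1],
    [0,0,0.1,0,0,0,1],
    [0,0,0.04,0,0,0,1],
    [0,0,0.03,0,0,0,1],
    [0,0,0.02,0,0,0,1],
    [0,0,0,0,0,0,1],
  ],
)

```text
time: 35.33
position: [542.4, 278.3, 48.3]
ee_rot: [1.57, 2.721, -0.0]
ft_force: [-1.0, -0.7, 0.3]
finger_gap: 19.3
grasp_force: 49.9
```

>>> send_rows(
  series=[
    [0,0,0.02,0,0,0,1],
    [0,0,0,0,0,0,0.5],
    [0,0,0,0,0,0,-0.3],
    [0,0,0,0,0,0,-0.3],
    [0,0,0,0,0,0,-0.3],
    [0,0,-0.2,0,0,0,-0.3],
    [0,0,-0.5,0,0,0,-0.3],
    [0,0,-0.6,0,0,0,-0.3],
    [0,0,-0.3,0,0,0,-0.3],
    [0,0,0,0,0,0,-0.3],
  ],
)

```text
time: 36.17
position: [544.4, 279.8, 114.6]
ee_rot: [1.569, 2.718, 0.009]
ft_force: [0.5, 0.6, -0.0]
finger_gap: 55.4
grasp_force: 0.0
```

Run:
```python
from rim import *
t,c=avg(3)
P=cloud(c); m=(c['depth']>0)&(abs(P[...,0]-543)<20)&(abs(P[...,1]-280)<20)&(P[...,2]>60)&(P[...,2]<95)
q=P[m]; print(len(q),q.mean(0),q.max(0)); rims(c,(-1,-.4))
```

```text
36.32 pos [542.8  278.32 111.74] sd [0.55 0.44 0.87] F [-0.12 -0.25 -0.1 ] gap 55.26
205 [538.91644688 282.79851187  77.0125941 ] [552.14128658 291.84149354  87.96432409]
1 [  424    81   121   153 14992] xy [492.6 -39.2] res [ 0.32 -0.32  0.02]
2 [  260   171   118   161 15823] xy [494.7  21.2] res [-0.18  0.18 -0.01]
3 [   85   269   122   167 16586] xy [495.3  80.7] res [-0.41  0.41 -0.02]
```

>>> send_rows(
  series=[
    [-0.22,-0.172,0,0,0,0,-0.3],
    [-0.5,-0.405,0,0,0,0,-0.3],
    [-0.7,-0.567,0,0,0,0,-0.3],
    [-0.7,-0.567,0,0,0,0,-0.3],
    [-0.7,-0.567,0,0,0,0,-0.3],
    [-0.7,-0.567,0,0,0,0,-0.3],
    [-0.7,-0.567,0,0,0,0,-0.3],
    [-0.7,-0.567,0,0,0,0,-0.3],
    [-0.6,-0.481,0,0,0,0,-0.3],
    [-0.5,-0.4,0,0,0,0,-0.3],
    [-0.263,-0.197,0,0,0,0,-0.3],
    [0,0,0,0,0,0,-0.3],
  ],
)

```text
time: 37.32
position: [490.7, -45.6, 110.1]
ee_rot: [-1.579, -2.714, 0.007]
ft_force: [-0.2, 0.1, -0.0]
finger_gap: 55.7
grasp_force: 0.0
```

>>> send_rows(
  series=[
    [0,0,0.3,0,0,0,-0.3],
    [0,0,0.5,0,0,0,-0.3],
    [0,0,0.5,0,0,0,-0.3],
    [0,0,0,0,0,0,-0.3],
    [0,0,0,0,0,0,-0.3],
  ],
)

```text
time: 37.73
position: [491.9, -39.5, 58.4]
ee_rot: [-1.567, -2.72, 0.002]
ft_force: [0.6, 0.8, 0.5]
finger_gap: 55.2
grasp_force: 0.0
```

Run:
```python
from g import *
t,c=avg(3)
```

```text
37.88 pos [493.27 -39.71  59.71] sd [0.34 0.16 0.33] F [ 0.58  0.08 -0.11] gap 55.57
```

>>> send_rows(
  series=[
    [-0.015,-0.014,0.3,0,0,0,-0.3],
    [0,0,0.35,0,0,0,-0.3],
    [0,0,0.15,0,0,0,-0.3],
    [0,0,0,0,0,0,-0.3],
    [0,0,0,0,0,0,0.1],
    [0,0,0,0,0,0,0.4],
    [0,0,0,0,0,0,0.7],
    [0,0,0,0,0,0,0.7],
    [0,0,0,0,0,0,0.7],
  ],
  squeeze=50,
)

```text
time: 38.63
position: [493.4, -41.3, 28.3]
ee_rot: [1.57, 2.72, 0.001]
ft_force: [-1.9, 0.4, 5.9]
finger_gap: 27.8
grasp_force: 49.3
```

Run:
```python
from g import *
t,c=avg(3)
```

```text
38.78 pos [493.37 -41.27  28.31] sd [0.01 0.01 0.  ] F [-0.96 -0.17  6.27] gap 28.08
```

>>> send_rows(
  series=[
    [0,0,-0.1,0,0,0,0.7],
    [0,0,-0.4,0,0,0,0.7],
    [0,0,-0.5,0,0,0,0.7],
    [0,0,-0.5,0,0,0,0.7],
    [0,0,-0.3,0,0,0,0.7],
    [0,0,-0.1,0,0,0,0.7],
    [0,0,0,0,0,0,0.7],
  ],
)

```text
time: 39.37
position: [493.5, -41.5, 104.3]
ee_rot: [1.57, 2.719, 0.002]
ft_force: [-0.0, -0.3, -1.2]
finger_gap: 27.7
grasp_force: 49.7
```

Run:
```python
from g import *
t,c=avg(3)
d=cap('top')
for s,(u0,v0) in((c,(276,200)),(d,(325,178))):
    g=s['img'][v0:v0+26,u0:u0+20].astype(int)
    print(u0,v0)
    for i,r in enumerate(g): print(v0+i,' '.join('%3d'%(p.sum()//3) for p in r))
for z in(69,55,40): print(z,np.round(proj(c,[666.5,-31,z]),1),np.round(proj(d,[666.5,-31,z]),1))
```

```text
39.52 pos [492.53 -41.53 102.97] sd [0.26 0.06 0.35] F [ 0.52 -0.09 -1.67] gap 27.95
276 200
200  40  39  39  39  39  39  40  38  40  39  39  39  40  44  47  53  50  44  41  40
201  39  40  39  39  40  39  40  39  40  41  39  44  46  52  54  51  51  50  47  40
202  40  40  39  39  39  39  38  41  44  44  48  53  54  53  50  46  39  40  41  44
203  40  40  40  38  38  41  43  48  54  53  53  51  50  46  40  38  40  43  48  54
204  39  39  41  44  44  47  53  53  52  50  46  39  39  40  44  44  48  53  53  54
205  41  43  48  53  54  53  51  50  46  39  39  39  40  48  54  53  53  54  53  61
206  46  53  53  52  50  46  39  39  40  44  43  44  47  53  54  54  55  56  66  80
207  53  51  49  47  40  39  39  41  47  53  53  54  52  54  55  57  66  76  90 100
208  46  40  39  41  43  44  44  48  53  53  54  53  54  55  63  77  90 101 102 100
209  39  38  42  47  53  54  53  54  53  54  54  53  53  57  81 106 106 100  95  86
210  44  44  48  55  54  54  54  54  54  63  77  73  61  58  79 109 110  90  72  74
211  53  54  54  53  53  54  54  54  57 100 139 133 107  65  52  57  66  70  88 142
[... 2761 characters left out ...]
199 162 143 120 107
197 226 223 222 222 222 218 211 195 158 140 115 105  88  87  97  98 101 102 103 103
198 155 138 115  96  91  88  98  98  99 103 103 103 102 102 100 100 101  99  99  95
199 101 102 104 103 102 101 102 100 100 100 100  95  94  91  91  92  87  81  80  79
200 101  98 100  95  94  90  88  85  83  80  80  79  80  79  82  80  80  78  83  99
201  84  79  81  79  79  80  79  78  80  83  81  83  82  82  84  79  82  94 115 145
202  81  81  80  81  83  84  84  82  80  80  76  78  76  75  81  77 106 132 152 157
203  81  80  77  78  78  79  84  75  72  66  59  55  49  63  87 108 148 157 158 161
69 [288.5 212.4] [333.  187.3]
55 [288.8 217.6] [332.9 188.6]
40 [289.  223.1] [332.8 189.9]
```

>>> send_rows(
  series=[
    [-0.158,0.312,0,0,0,0,0.7],
    [-0.276,0.546,0,0,0,0,0.7],
    [-0.315,0.624,0,0,0,0,0.7],
    [-0.315,0.624,0,0,0,0,0.7],
    [-0.315,0.624,0,0,0,0,0.7],
    [-0.276,0.546,0,0,0,0,0.7],
    [-0.197,0.39,0,0,0,0,0.7],
    [-0.119,0.233,0,0,0,0,0.7],
    [0,0,0,0,0,0,0.7],
    [0,0,0,0,0,0,0.7],
    [0,0,0,0,0,0,0.7],
    [0,0,0.2,0,0,0,0.7],
  ],
)

```text
time: 40.57
position: [667.3, -31.5, 96.1]
ee_rot: [1.569, 2.72, 0.001]
ft_force: [0.1, 0.5, -2.4]
finger_gap: 27.5
grasp_force: 49.8
```

Run:
```python
from g import *
t,c=avg(6)
print(np.round(proj(c,[t[0],t[1],t[2]-16.3]),2))
g=c['img'][188:220,272:302].astype(int)
for i,r in enumerate(g): print(188+i,' '.join('%3d'%(p.sum()//3) for p in r),'|',' '.join('%3d'%(p[0]-p[2]) for p in r) if i<28 else '')
```

```text
40.87 pos [666.39 -31.76  94.57] sd [0.57 0.1  0.62] F [ 0.01  0.01 -2.17] gap 27.91
[288.64 208.76]
188 141 123  64  52  76  91  73  38  32  33  88 135 141 140 140 141 141 140 138 115  51  45  45  44  41  35  37  49  56  48 |  -2  -2  -4  -4  -4  -5  -4  -1  -1  -2  -1  -1  -1  -1  -2  -1  -1  -1   0   0  -4  -4  -5  -5  -4  -4  -3  -3  -4  -3
189 141 126  74  58 102 128  97  42  29  34  84 130 140 140 140 140 140 140 137 119  76  53  45  41  38  35  41  55  60  45 |  -1  -2  -4  -5  -5  -7  -4  -2  -2  -1  -2  -3  -2  -1  -2  -1   0   0   0  -2  -4  -4  -4  -4  -4  -3  -3  -3  -2  -3
190 142 127  80  56 108 139 103  35  29  31  83 131 140 140 140 140 140 140 131 119 115  99  56  36  36  34  34  37  38  40 |  -1  -2  -4  -4  -6  -8  -6  -2  -3  -1  -4  -3  -1  -1  -1   0  -1  -1  -1  -3  -7  -6  -4  -3  -4  -3  -3  -3  -2  -3
191 139 135  93  55 106 143 114  38  28  30  64 113 139 139 139 138 138 138 126 114 145 141  79  37  35  34  34  36  39  39 |  -2  -2  -4  -5  -6  -7  -7  -2  -1  -1  -2  -1   0   2   3   2   2   1   0  -5  -8  -8  -5  -4  -4  -3  -3  -2  -2  -2
192 150 156 114
[... 5713 characters left out ...]
 87 130 142 130 114 153 217 230 231 232 232 232 231 230 229 228 227 227 |  -2  -2  -2  -2  -2  -2  -3  -3  -2  -2  -2  -2  -3  -5  -6  -7  -6  -8  -7  -7  -7  -6  -7  -7  -7  -7  -7  -7  -7  -7
216  54  53  54  54  53  54  54  54  54  54  53  54  83 128 143 131 116 147 213 232 232 232 232 231 230 228 227 227 228 228 | 
217  54  57  66  74  73  61  53  54  54  54  54  70 109 137 143 131 116 133 200 232 232 231 230 229 228 227 228 228 228 224 | 
218  66  77  90 104 103  80  63  53  54  71 114 158 184 178 143 130 115 133 200 231 230 229 227 227 228 228 228 227 224 203 | 
219  91 100 100  99  95  90  78  60 106 160 206 232 221 176 144 129 114 130 194 228 228 227 227 225 219 218 218 217 203 164 |
```

>>> send_rows(
  series=[
    [-0.006,0.0255,0,0,0,0,0.7],
    [0,0,0.1,0,0,0,0.7],
    [0,0,0.1,0,0,0,0.7],
    [0,0,0.03,0,0,0,0.7],
    [0,0,0.025,0,0,0,0.7],
    [0,0,0.025,0,0,0,0.7],
    [0,0,0.025,0,0,0,0.7],
    [0,0,0,0,0,0,0.7],
  ],
)

```text
time: 41.53
position: [668.7, -31.5, 83.0]
ee_rot: [1.57, 2.72, 0.0]
ft_force: [0.4, -0.8, -1.7]
finger_gap: 28.0
grasp_force: 49.8
```

Run:
```python
from g import *
t,c=avg(3)
```

```text
41.68 pos [668.68 -31.49  83.04] sd [0.03 0.03 0.01] F [ 0.61 -0.73 -2.48] gap 27.83
```

>>> send_rows(
  series=[
    [0,0,0.025,0,0,0,0.7],
    [0,0,0.025,0,0,0,0.7],
    [0,0,0.025,0,0,0,0.7],
    [0,0,0,0,0,0,0.7],
  ],
)

```text
time: 42.02
position: [668.9, -31.3, 81.8]
ee_rot: [1.57, 2.72, 0.0]
ft_force: [-2.0, -1.2, 9.0]
finger_gap: 27.9
grasp_force: 50.7
```

```bash
cat > sl.py <<'E'
from g import *
t,c=avg(3)
g=c['img'][195:225,272:302].astype(int)
for i in range(10,24):
    r=g[i]; d=(r[:,0]-r[:,2]); k=np.nonzero(d>35)[0]
    if len(k)<3: continue
    a,b=k[0],k[-1]
    f=lambda i,j:(35-d[i])/(d[j]-d[i])
    print(195+i,'L',round(272+a-1+f(a-1,a),2),'R',round(272+b+1-f(b+1,b),2),'mid',round((272+a-1+f(a-1,a)+272+b+1-f(b+1,b))/2,2))
print('col',[int(x) for x in (g[:,14,0]-g[:,14,2])], [int(x) for x in (g[:,15,0]-g[:,15,2])])
E
python3 sl.py
```

```text
42.17 pos [668.84 -31.26  81.81] sd [0.01 0.02 0.01] F [-1.84 -1.38  8.15] gap 27.83
205 L 279.45 R 290.33 mid 284.89
206 L 279.62 R 290.24 mid 284.93Traceback (most recent call last):
  File "sl.py", line 9, in <module>
    print(195+i,'L',round(272+a-1+f(a-1,a),2),'R',round(272+b+1-f(b+1,b),2),'mid',round((272+a-1+f(a-1,a)+272+b+1-f(b+1,b))/2,2))
                                                                ~^^^^^^^
  File "sl.py", line 8, in <lambda>
    f=lambda i,j:(35-d[i])/(d[j]-d[i])
                     ~^^^
IndexError: index 30 is out of bounds for axis 0 with size 30
```

>>> send_rows(
  series=[
    [0,0,-0.06,0,0,0,0.7],
    [0,0,0,0,0,0,0.7],
    [-0.006,-0.022,0,0,0,0,0.7],
    [0,0,0,0,0,0,0.7],
    [0,0,0.03,0,0,0,0.7],
    [0,0,0.03,0,0,0,0.7],
    [0,0,0.025,0,0,0,0.7],
    [0,0,0,0,0,0,0.7],
  ],
)

```text
time: 42.83
position: [668.2, -31.7, 81.5]
ee_rot: [1.57, 2.72, 0.0]
ft_force: [-3.8, -1.4, 14.2]
finger_gap: 27.8
grasp_force: 51.3
```

```bash
sed -i 's/:\n    r=g/&/; s/if len(k)<3: continue/if len(k)<3 or k[-1]>28: k=k[k<24]\n    if len(k)<3: continue/' sl.py; python3 sl.py
```

```text
42.98 pos [668.22 -31.71  81.48] sd [0.01 0.   0.  ] F [-3.14 -1.45 14.29] gap 28.05
205 L 279.67 R 290.42 mid 285.04
206 L 279.74 R 290.44 mid 285.09
207 L 279.74 R 290.4 mid 285.07
208 L 279.72 R 290.46 mid 285.09
209 L 279.78 R 290.88 mid 285.33
210 L 279.86 R 292.22 mid 286.04
211 L 280.1 R 292.81 mid 286.46
212 L 280.1 R 292.7 mid 286.4
213 L 280.18 R 292.45 mid 286.32
214 L 280.49 R 292.03 mid 286.26
215 L 280.82 R 290.64 mid 285.73
216 L 282.34 R 289.09 mid 285.72
col [-1, 5, 40, 72, 69, 60, 72, 100, 106, 80, 74, 78, 74, 74, 73, 74, 74, 73, 75, 73, 73, 60, 11, -7, -6, -6, -5, -5, -6, -7] [-2, 6, 40, 71, 67, 57, 72, 103, 102, 77, 72, 77, 72, 72, 71, 71, 70, 69, 69, 68, 68, 58, 15, -4, -6, -6, -5, -5, -7, -8]
```

>>> send_rows(
  series=[
    [0,0,-0.08,0,0,0,0.7],
    [0,0,0,0,0,0,0.7],
    [-0.0275,-0.007,0,0,0,0,0.7],
    [0,0,0,0,0,0,0.7],
    [0,0,0.03,0,0,0,0.7],
    [0,0,0.03,0,0,0,0.7],
    [0,0,0.015,0,0,0,0.7],
    [0,0,0,0,0,0,0.7],
  ],
)

```text
time: 43.65
position: [668.3, -32.0, 81.4]
ee_rot: [1.57, 2.721, 0.001]
ft_force: [-4.5, -0.6, 14.8]
finger_gap: 28.0
grasp_force: 51.4
```

```bash
python3 sl.py
```

```text
43.8 pos [668.26 -32.    81.44] sd [0.   0.01 0.01] F [-3.85  0.75 15.07] gap 27.86
205 L 279.66 R 290.41 mid 285.04
206 L 279.71 R 290.47 mid 285.09
207 L 279.72 R 290.57 mid 285.14
208 L 279.73 R 290.65 mid 285.19
209 L 279.88 R 290.92 mid 285.4
210 L 280.15 R 292.22 mid 286.18
211 L 280.13 R 293.02 mid 286.58
212 L 280.1 R 292.69 mid 286.4
213 L 280.2 R 292.49 mid 286.34
214 L 280.54 R 292.08 mid 286.31
215 L 281.28 R 290.65 mid 285.97
216 L 282.32 R 289.05 mid 285.68
col [-2, 5, 41, 72, 68, 61, 72, 102, 108, 81, 71, 70, 67, 75, 74, 74, 74, 73, 72, 73, 73, 58, 8, -6, -6, -6, -5, -5, -6, -7] [-2, 5, 39, 71, 67, 57, 71, 103, 103, 74, 67, 75, 72, 72, 71, 70, 70, 70, 69, 68, 68, 54, 12, -6, -6, -6, -5, -5, -6, -7]
```

>>> send_rows(
  series=[
    [0,0,-0.15,0,0,0,0.7],
    [0,0,0,0,0,0,0.7],
    [0,0,0,0,0,0,0.7],
  ],
)

```text
time: 44.05
position: [667.5, -33.0, 84.8]
ee_rot: [-1.57, -2.72, 0.001]
ft_force: [0.1, 0.7, -1.2]
finger_gap: 27.9
grasp_force: 50.0
```

```bash
python3 sl.py
```

```text
44.2 pos [667.7  -33.    84.59] sd [0.05 0.04 0.03] F [ 0.59  0.01 -1.28] gap 27.68
205 L 280.4 R 291.15 mid 285.77
206 L 280.46 R 291.17 mid 285.82
207 L 280.54 R 291.26 mid 285.9
208 L 280.52 R 291.56 mid 286.04
209 L 280.5 R 292.88 mid 286.69
210 L 280.63 R 292.86 mid 286.74
211 L 280.7 R 293.29 mid 287.0
212 L 280.72 R 293.0 mid 286.86
213 L 280.92 R 292.4 mid 286.66
214 L 281.57 R 290.71 mid 286.14
215 L 283.69 R 288.76 mid 286.23
col [10, 49, 72, 67, 60, 76, 108, 104, 75, 81, 91, 75, 76, 76, 76, 76, 75, 75, 75, 75, 55, 0, -6, -7, -7, -7, -6, -5, -7, -8] [13, 49, 70, 64, 59, 76, 107, 101, 72, 79, 89, 73, 73, 73, 73, 73, 72, 71, 70, 71, 54, 2, -5, -6, -5, -6, -6, -6, -6, -7]
```

>>> send_rows(
  series=[
    [0,0.018,0,0,0,0,0.7],
    [0,0,0,0,0,0,0.7],
    [0,0,0.04,0,0,0,0.7],
    [0,0,0.04,0,0,0,0.7],
    [0,0,0.03,0,0,0,0.7],
    [0,0,0.02,0,0,0,0.7],
    [0,0,0,0,0,0,0.7],
  ],
)

```text
time: 44.78
position: [669.4, -32.7, 80.4]
ee_rot: [1.569, 2.72, 0.001]
ft_force: [1.7, -0.7, -2.3]
finger_gap: 27.8
grasp_force: 49.8
```

```bash
python3 sl.py
```

```text
44.93 pos [669.39 -32.81  80.18] sd [0.02 0.02 0.03] F [ 1.35 -0.74 -1.01] gap 28.03
205 L 279.6 R 290.46 mid 285.03
206 L 279.75 R 290.54 mid 285.14
207 L 279.71 R 290.41 mid 285.06
208 L 279.75 R 290.5 mid 285.12
209 L 279.79 R 290.85 mid 285.32
210 L 279.84 R 291.9 mid 285.87
211 L 280.0 R 292.75 mid 286.38
212 L 280.12 R 292.62 mid 286.37
213 L 280.2 R 292.5 mid 286.35
214 L 280.44 R 292.23 mid 286.33
215 L 280.69 R 291.0 mid 285.85
216 L 282.11 R 289.31 mid 285.71
col [-1, -1, 34, 72, 70, 60, 67, 93, 108, 86, 78, 87, 74, 74, 74, 74, 73, 74, 73, 74, 73, 63, 19, -6, -7, -6, -6, -5, -7, -8] [-3, -2, 34, 72, 67, 57, 67, 93, 104, 82, 74, 83, 71, 71, 72, 70, 71, 70, 69, 69, 69, 59, 21, -4, -6, -6, -6, -6, -7, -7]
```

It's on the spigot. I'll lower it to the seat.

>>> send_rows(
  series=[
    [0,0,0.05,0,0,0,0.7],
    [0,0,0.05,0,0,0,0.7],
    [0,0,0.05,0,0,0,0.7],
    [0,0,0.05,0,0,0,0.7],
    [0,0,0.05,0,0,0,0.7],
    [0,0,0.05,0,0,0,0.7],
    [0,0,0.05,0,0,0,0.7],
    [0,0,0,0,0,0,0.7],
  ],
)

```text
time: 45.6
position: [669.3, -32.9, 65.9]
ee_rot: [1.57, 2.72, 0.001]
ft_force: [4.9, -2.3, -2.0]
finger_gap: 27.5
grasp_force: 49.9
```

>>> send_rows(
  series=[
    [-0.005,0.006,0.05,0,0,0,0.7],
    [0,0,0.05,0,0,0,0.7],
    [0,0,0.05,0,0,0,0.7],
    [0,0,0.04,0,0,0,0.7],
    [0,0,0.025,0,0,0,0.7],
    [0,0,0,0,0,0,0.7],
  ],
)

```text
time: 46.1
position: [669.4, -32.9, 57.4]
ee_rot: [1.57, 2.72, 0.0]
ft_force: [4.8, -2.8, -0.2]
finger_gap: 27.8
grasp_force: 50.1
```

>>> send_rows(
  series=[
    [0,0,0.025,0,0,0,0.7],
    [0,0,0.025,0,0,0,0.7],
    [0,0,0,0,0,0,0.7],
  ],
)

```text
time: 46.35
position: [669.5, -33.0, 56.4]
ee_rot: [1.57, 2.72, -0.0]
ft_force: [3.3, -2.9, 5.6]
finger_gap: 28.0
grasp_force: 50.7
```

Seated (TCP 56.4 against 56.3 expected, with contact force). Release and retreat.

>>> send_rows(
  series=[
    [0,0,0.01,0,0,0,0.7],
    [0,0,0,0,0,0,0.4],
    [0,0,0,0,0,0,0],
    [0,0,0,0,0,0,-0.2],
    [0,0,0,0,0,0,-0.2],
    [0,0,-0.1,0,0,0,-0.2],
    [0,0,-0.4,0,0,0,-0.2],
    [0,0,-0.7,0,0,0,-0.2],
    [0,0,-0.7,0,0,0,-0.2],
    [0,0,-0.5,0,0,0,-0.2],
    [0,0,0,0,0,0,-0.2],
  ],
)

```text
time: 47.27
position: [671.4, -31.6, 155.9]
ee_rot: [1.567, 2.716, 0.007]
ft_force: [0.3, -0.2, -0.2]
finger_gap: 51.3
grasp_force: 0.0
```

Run:
```python
from rim import *
t,c=avg(4); P=cloud(c); r=c['img'].astype(int)
m=(c['depth']>0)&(abs(P[...,0]-668)<22)&(abs(P[...,1]+30)<22)&(r[...,0]-r[...,2]>40)
v,u=np.nonzero(m); z=P[m][:,2]; print(len(z),'sleeve z max',np.percentile(z,[2,50,98]).round(1),'px',u.min(),u.max(),v.min(),v.max())
# expected rim/foot for seated sleeve, with px bias
th=np.linspace(0,6.28,40)
for zz in(76,40): q=np.array([proj(c,[666.5+15*np.cos(a),-31+15*np.sin(a),zz]) for a in th])+[-1.8,-.5]; print(zz,q.min(0).round(1),q.max(0).round(1))
rims(c,(-1,-.4))
```

```text
47.47 pos [668.7  -32.41 151.4 ] sd [0.9  0.3  1.43] F [-0.23 -0.08 -0.69] gap 51.19
203 sleeve z max [42.5 66.7 77. ] px 281 292 207 225
76 [280.1 206. ] [293.1 212.5]
40 [280.8 219.3] [293.6 226. ]
1 [  260   171   118   160 15734] xy [494.6  21.1] res [-0.12  0.12 -0.01]
2 [   82   269   125   167 17053] xy [495.5  81. ] res [-0.04  0.04 -0.  ]
```

```bash
python3 -c "
from bench import bot
print(bot.hand_in())"
```

```text
the job is handed in; nothing more can be done
None
```

The plug gauge went fully home only in the sleeve at the rack's −y end. I put the gauge back in its stand, fitted that sleeve down to the seat of the manifold's free spigot, left the two rejects standing in the rack, and handed the job in at about 47 s; no contact force I read passed about 25 N.

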